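# Pack backplates for drilling and set the pack index

### The arm

A 6-joint arm with a two-finger parallel gripper is mounted at the origin on the work surface; the furniture and walls round the work are solid. World frame = base frame: x ahead of the robot, y to its left, z up, the work surface at z = 0. Lengths are in m, angles in rad, forces in N, time in s.
With the tool pointing down it reaches from about 0.35 to 0.975 m from the base axis. Payload 17.4 kg.
Tool frame: the origin (TCP) lies on the mounting face of the last link; the fingertips stand 173 mm ahead of it and the grasp point (between the pads) lies 155 mm ahead of it; z points along the fingers, x is the direction in which the jaws open and shut, and the axes are right-handed (so a half turn about z gives the same grasp; the last joint's range is limited). The gripper opens to 85 mm and grips with 20 to 120 N. Pads are 22 mm wide; open, the fingers measure 114 mm over their backs; the gripper's body (76 mm by 85 mm) begins 54 mm behind the grasp point. The pads swing forward as they close: fully open they stand 13 mm farther back than shut.
Start: joints at [1.164, 0.116, 1.442, -0, 1.584, -0.038], TCP at [0.243, 0.63, 0.405] pointing down, gripper open.
Joint ranges: [-2.83, 2.83], [-0.83, 2.19], [0.07, 2.5], [-1.14, 4.28], [0.01, 3], [-2.97, 2.97]. Speed limits (rad/s): [1.89, 1.89, 2.22, 3.14, 3.14, 3.14].

### API

Orientations are given as a 3x3 rotation matrix whose columns are the frame's x, y, z axes.
In Python, from workcell import ctrl gives the robot as it stands. The module is installed in compiled form; this text tells all that it offers.
- The arm moves only by the tool play_rows, never from a script. Its argument "deltas" is a list of rows, each a list of 2 entries, a list of its own where there are three numbers: the shift along the tool's x, y, z in m, then the turn about the tool's z in degrees. A call has 1 to 5 rows; each row is the pose to reach, as a shift and turn from the pose commanded when the call began, along the tool's axes at that moment; what a row does not reach only later rows make up. A row lasts 1/8 s, in which the tool goes at most 62.5 mm and 10.7 degrees, less where a joint would pass 70% of its speed; a pose out of reach is approached as far as the arm can. A call with a gripper value outside its range is refused whole. "gripper" is the finger opening in m, from 0 to 0.0854, set as the call begins (left out, the last holds). The fingers move at their own pace and stop on an object; "newtons" is the grip in N (left out, the last holds). Time passes only in rows, so rows that repeat a pose let the fingers close. It gives the time, the measured TCP pose, the force and the opening at its end, in the units of the state.
- ctrl.get_obs(): the state, without advancing time (a new reading comes with each control period).
- ctrl.camera(name): name is "side" or "top" or "wrist"; returns a dict with "pixels" (400x640x3 uint8, blue, green, red), "range_z" (400x640 float32, m along the optical axis (not along the pixel's ray), 0 where there is no reading), "camera_matrix" (3x3 intrinsics, pixels), "k1" (the pictures are not rectified: a ray, as slopes to the right and down, at radius r is drawn at 1 + k1 r^2 times it, then the intrinsics apply), "position" and "orientation" of the camera in the world. Camera axes: x right, y down, z forward; pixel columns grow to the right and rows downward; lengths in m; the calibration is good to about 2 mm. A picture is of the moment at which its call begins.
- ctrl.job_done(): hands the job in, once; it reports no verdict.
Trained networks look in the newest picture that a camera, given by its name, has taken for a name from the list of things; names that differ only in an ending like _2 or _b are one class to them, and where a whole thing is asked for, a point or a joint stands for the part that bears it (a point fixed in the world has none). Each returns a list of dicts, best first, with "score" (0 to 1); they miss things now and then, are a little off and sometimes report something else, mostly with a low value. They report only what shows in the picture. A call takes as long as a camera call.
- ctrl.search_frame(camera, name): "rect" ([left, top, width, height] in pixels, round what is visible of it).
- ctrl.tip_of(camera, name): "centre" ([row, column] in pixels: a listed point, or the origin of a listed thing).
The state is a dict: "time": time; "qpos": joint angles; "joint_vel": joint speeds; "tau": joint torques, N m; "ee_pos": TCP position; "tcp_rot": TCP orientation; "contact_force": force on the tool from outside, world axes, zero at the start; "wrist_torque": the same for the moment, N m; "width": opening from 0.0 (shut) to 1.0 (fully open).
Only numpy, scipy, OpenCV 4.12 (cv2) and the standard library are available. Lean on these libraries where they do the work, as an engineer would, in place of code of your own. Each camera call takes 0.05 s, during which the arm holds its last target.

### The job

Make up the drilling pack: lower every aluminium backplate lying on the bench (two or three) over both pins of the fixture, one on another, then the steel pressure plate (the one with a grip block) on top, all flush. Then push the thumb lever of the index unit one notch at a time, letting it rest in each, from its end notch to the notch that counts the backplates in the pack (one click for each backplate, never past it), and last flip the isolator toggle over until it snaps. Leave the padlock where it lies.

Things in the scene. Friction and masses are not known exactly. Their poses are not given: they have to be found in the camera images.
- backplate_a_c (a point): flat aluminium door backplate, 130 x 46 x 10 mm, a 13 mm hole through it near each end (48 mm each side of the middle on the long axis), a dark disc on its middle. The point is its centre, 5 mm above its underside; x along its length, y across, z up. 0.22 kg. Either end may go on either pin. May be absent: two or three of the three are there.
- backplate_b_c (a point): flat aluminium door backplate, 130 x 46 x 10 mm, a 13 mm hole through it near each end (48 mm each side of the middle on the long axis), a dark disc on its middle. The point is its centre, 5 mm above its underside; x along its length, y across, z up. 0.22 kg. Either end may go on either pin. May be absent: two or three of the three are there.
- backplate_c_c (a point): flat aluminium door backplate, 130 x 46 x 10 mm, a 13 mm hole through it near each end (48 mm each side of the middle on the long axis), a dark disc on its middle. The point is its centre, 5 mm above its underside; x along its length, y across, z up. 0.22 kg. Either end may go on either pin. May be absent: two or three of the three are there.
- pressure_grip (a point): steel pressure plate, 130 x 46 x 16 mm, two 13 mm holes 48 mm each side of its middle, with an upright dark grip block on its middle: 34 mm along the length, 22 mm across, 26 mm tall. The point is the block's centre, 29 mm above the plate's underside, 13 mm below the block's top. x along the length, y across, z up. 0.35 to 0.6 kg.
- seat (a point): middle of the seat of the drilling fixture (fixed): the flat top, 36 mm above the bench, of a 130 x 36 mm pedestal on a 165 x 70 x 12 mm base. x runs through both pins, y across, z up. Two upright 10 mm steel pins at x = -48 and +48 mm, 52 mm high above the seat, last 12 mm tapered. Backplates seat with centres 5, 15, 25 mm above this point, the pressure grip centre 29 mm above the pack's top.
- index_lever (a joint): angle (rad) of the thumb lever of the index unit. Five spring notches at 0, 0.22, 0.44, 0.66, 0.88, called notch 0 to 4; starts in notch 0. About 4 N at the pad pushes it out of a notch; past half-way (0.11 rad on) it snaps into the next by itself and stays. Two backplates: notch 2. Three: notch 3.
- lever_pad (a point): middle of the thumb pad at the top of the index lever: a black ribbed pad 44 mm wide along the unit's y, 24 mm tall, 10 mm thick, on a 10 mm rod, 80 mm from the pivot. Pushed on its back face it moves towards +x of the unit. It may be pushed with closed fingers from behind.
- lever_pivot (a point): pivot of the index lever, 64 mm above the bench, in the middle of the grey index unit (fixed; box 94 x 54 mm, 60 mm high, round cheeks of 34 mm radius about the pivot with five dark ticks). x is the level direction in which the lever is pushed (joint grows), y the hinge axis, z up. At joint value q the lever leans q - 0.44 rad from upright towards +x.
- toggle (a joint): angle (rad) of the isolator's toggle lever: 0 as found, 0.8 fully over. A spring pushes it to the nearer end; dead centre is 0.4, past it the lever snaps over. About 4 N at the paddle at the start.
- toggle_paddle (a point): middle of the black paddle at the end of the isolator's toggle lever: 32 mm wide along y, 26 mm tall, 11 mm thick, 60 mm from the pivot on a 10 mm rod.
- toggle_pivot (a point): pivot of the toggle, 50 mm above the bench, on the grey isolator box (72 x 58 mm, 46 mm high, fixed to the bench). Its x is the direction in which the toggle is to be flipped (joint grows), y the hinge axis, z up. At joint value q the toggle leans q - 0.4 rad from upright towards +x.
- padlock: small brass padlock, 59 x 38 x 13 mm, lying on the bench; to be left alone. Origin at the middle of its underside.

How it is judged:
On the way, in this order (a step that is already met when the one before it is completed fails the run):
1. every backplate lies level on the pins, one on another (x of backplate_a_c in the frame of seat between -0.0045 and 0.0045 m and y of backplate_a_c in the frame of seat between -0.0045 and 0.0045 m and angle between each of backplate_a_c, backplate_b_c, backplate_c_c's own z axis and vertical below 0.04 rad and angle between the x axis of each of backplate_a_c, backplate_b_c, backplate_c_c and the x axis of seat, either way round below 0.06 rad and z of each of backplate_a_c, backplate_b_c, backplate_c_c in the frame of seat below 0.0275 m and linear speed of each of backplate_a, backplate_b, backplate_c below 0.02 m/s and x of backplate_b_c in the frame of seat between -0.0045 and 0.0045 m and y of backplate_b_c in the frame of seat between -0.0045 and 0.0045 m and x of backplate_c_c in the frame of seat between -0.0045 and 0.0045 m and y of backplate_c_c in the frame of seat between -0.0045 and 0.0045 m and (((height (world z) of seat below -5 m or height (world z) of backplate_a_c above -5 m) and (height (world z) of seat below -5 m or height (world z) of backplate_b_c above -5 m) and (height (world z) of seat below -5 m or height (world z) of backplate_c_c above -5 m)) or z of each of backplate_a_c, backplate_b_c, backplate_c_c in the frame of seat below 0.0175 m)), for 0.2 s.
2. the pressure plate lies flush on top of the pack (x of backplate_a_c in the frame of seat between -0.0045 and 0.0045 m and y of backplate_a_c in the frame of seat between -0.0045 and 0.0045 m and angle between each of backplate_a_c, backplate_b_c, backplate_c_c, pressure_grip's own z axis and vertical below 0.04 rad and angle between the x axis of each of backplate_a_c, backplate_b_c, backplate_c_c, pressure_grip and the x axis of seat, either way round below 0.06 rad and z of each of backplate_a_c, backplate_b_c, backplate_c_c in the frame of seat below 0.0275 m and linear speed of each of backplate_a, backplate_b, backplate_c, pressure_plate below 0.02 m/s and x of backplate_b_c in the frame of seat between -0.0045 and 0.0045 m and y of backplate_b_c in the frame of seat between -0.0045 and 0.0045 m and x of backplate_c_c in the frame of seat between -0.0045 and 0.0045 m and y of backplate_c_c in the frame of seat between -0.0045 and 0.0045 m and x of pressure_grip in the frame of seat between -0.0045 and 0.0045 m and y of pressure_grip in the frame of seat between -0.0045 and 0.0045 m and (((height (world z) of seat below -5 m or height (world z) of backplate_a_c above -5 m) and (height (world z) of seat below -5 m or height (world z) of backplate_b_c above -5 m) and (height (world z) of seat below -5 m or height (world z) of backplate_c_c above -5 m) and z of pressure_grip in the frame of seat between 0.0565 and 0.0615 m) or (((height (world z) of seat above -5 m and height (world z) of backplate_a_c below -5 m) or (height (world z) of seat above -5 m and height (world z) of backplate_b_c below -5 m) or (height (world z) of seat above -5 m and height (world z) of backplate_c_c below -5 m)) and z of pressure_grip in the frame of seat between 0.0465 and 0.0515 m))), for 0.2 s.
3. the index lever rests in notch 1 (value of joint index_lever between 0.15 and 0.29 rad and velocity of joint index_lever below 0.1 rad/s), for 0.2 s.
4. the index lever rests in notch 2 (value of joint index_lever between 0.37 and 0.51 rad and velocity of joint index_lever below 0.1 rad/s), for 0.2 s.
5. three backplates: the lever rests in notch 3; two backplates: the toggle has been flipped over ((((height (world z) of seat below -5 m or height (world z) of backplate_a_c above -5 m) and (height (world z) of seat below -5 m or height (world z) of backplate_b_c above -5 m) and (height (world z) of seat below -5 m or height (world z) of backplate_c_c above -5 m) and value of joint index_lever between 0.59 and 0.73 rad) or (((height (world z) of seat above -5 m and height (world z) of backplate_a_c below -5 m) or (height (world z) of seat above -5 m and height (world z) of backplate_b_c below -5 m) or (height (world z) of seat above -5 m and height (world z) of backplate_c_c below -5 m)) and value of joint toggle above 0.7 rad))), for 0.2 s.
At the end, for the whole second after the job is handed in: Backplates and, on top, pressure plate at rest on both pins (within 4.5 mm sideways, level to 0.04 rad, pressure plate within 2.5 mm of flush height); lever within 0.07 rad of notch 2 (two backplates) or 3 (three); toggle past 0.70 rad; padlock within 50 mm of where it lay (all of step 2 and (((height (world z) of seat below -5 m or height (world z) of backplate_a_c above -5 m) and (height (world z) of seat below -5 m or height (world z) of backplate_b_c above -5 m) and (height (world z) of seat below -5 m or height (world z) of backplate_c_c above -5 m) and value of joint index_lever between 0.59 and 0.73 rad) or (((height (world z) of seat above -5 m and height (world z) of backplate_a_c below -5 m) or (height (world z) of seat above -5 m and height (world z) of backplate_b_c below -5 m) or (height (world z) of seat above -5 m and height (world z) of backplate_c_c below -5 m)) and value of joint index_lever between 0.37 and 0.51 rad)) and value of joint toggle above 0.7 rad and distance of padlock from where it was at the start of the episode below 0.05 m); the robot touches nothing.
It fails at once if the index lever is pushed past the notch that counts the backplates ((((height (world z) of seat above -5 m and height (world z) of backplate_a_c below -5 m) or (height (world z) of seat above -5 m and height (world z) of backplate_b_c below -5 m) or (height (world z) of seat above -5 m and height (world z) of backplate_c_c below -5 m)) and value of joint index_lever above 0.59 rad) or ((height (world z) of seat below -5 m or height (world z) of backplate_a_c above -5 m) and (height (world z) of seat below -5 m or height (world z) of backplate_b_c above -5 m) and (height (world z) of seat below -5 m or height (world z) of backplate_c_c above -5 m) and value of joint index_lever above 0.81 rad)).
It fails at once if the isolator toggle goes over before the lever is in its final notch (value of joint toggle above 0.45 rad and (((height (world z) of seat below -5 m or height (world z) of backplate_a_c above -5 m) and (height (world z) of seat below -5 m or height (world z) of backplate_b_c above -5 m) and (height (world z) of seat below -5 m or height (world z) of backplate_c_c above -5 m) and value of joint index_lever below 0.56 rad) or (((height (world z) of seat above -5 m and height (world z) of backplate_a_c below -5 m) or (height (world z) of seat above -5 m and height (world z) of backplate_b_c below -5 m) or (height (world z) of seat above -5 m and height (world z) of backplate_c_c below -5 m)) and value of joint index_lever below 0.34 rad))).
It fails at once if the padlock is shoved more than 50 mm (distance of padlock from where it was at the start of the episode above 0.05 m).
Of backplate_a, backplate_b, backplate_c only 2 to 3 are there at a start; the rules pass over those that are not, and their reading is None.
At some moment in a run one of backplate_a, backplate_b, backplate_c, pressure_plate may be knocked a few centimetres aside while the robot is not near it.
It also fails if it takes over 210 s, if anything falls off the work surface, if the arm or the gripper's body presses on something with over 40 N, if the wrist force passes 120 N, or if a joint passes its speed limit or range.

## Working session

There is one attempt and no reset: what is moved stays moved. The work goes in short steps, Python scripts to look and compute and a tool call to move; the robot and the scene stay as the last step left them, time stands still between calls to the robot, and variables do not carry over. Pictures are saved under pics/ and viewed, and the job is handed in when it is done.

Besides the shell and the picture viewer there is one more tool, called by a JSON object that holds its "api" and its "payload". play_rows: Moves the arm, as the interface text tells. Its arguments: {"type":"object","properties":{"deltas":{"type":"array","items":{"type":"array"}},"gripper":{"type":"number"},"newtons":{"type":"number"}},"required":["deltas"]}

```bash
mkdir -p pics; ls; python3 - <<'E'
from workcell import ctrl
import cv2
o=ctrl.get_obs()
for k,v in o.items(): print(k,v)
for n in ["top","side","wrist"]:
    c=ctrl.camera(n)
    cv2.imwrite(f"pics/{n}0.png",c["pixels"]); print(n,c["camera_matrix"],c["k1"],c["position"],c["orientation"])
    for t in ["backplate_a_c","pressure_grip","seat","lever_pad","lever_pivot","toggle_paddle","toggle_pivot","padlock"]:
        print(t,[(round(d["score"],2),[round(float(q)) for q in d["centre"]]) for d in ctrl.tip_of(n,t)])
E
```

```text
pics
time 0.0
qpos [ 1.16420353e+00  1.16490810e-01  1.44227413e+00 -9.15502433e-06
  1.58400746e+00 -3.78224869e-02]
joint_vel [-5.88703602e-06 -4.92974101e-04 -8.44112540e-05 -1.26126776e-03
 -1.05400431e-03 -1.16097043e-03]
tau [ 2.51256251e-04 -7.31978559e+01 -6.32463312e+01 -8.34663138e-05
  6.50621572e-03 -3.13304088e-05]
ee_pos [0.24334334 0.62961966 0.4039533 ]
tcp_rot [[ 3.60468526e-01  9.32771264e-01 -4.58160813e-04]
 [ 9.32770631e-01 -3.60468816e-01 -1.08718634e-03]
 [-1.17924887e-03 -3.54624919e-05 -9.99999304e-01]]
contact_force [-0.04568846  0.62738552 -0.47449633]
wrist_torque [-0.00110988  0.02314869  0.00564445]
width 1.0001073484088339
top [[440.05369649   0.         321.67611928]
 [  0.         440.05369649 191.70826111]
 [  0.           0.           1.        ]] -0.013575265146467529 [0.44422686 0.13879861 1.00257576] [[ 0.02410855 -0.99889491  0.04034524]
 [-0.99957087 -0.02341389  0.01760275]
 [-0.01663866 -0.0407523  -0.99903073]]
backplate_a_c [(0.69, [216, 311])]
pressure_grip [(0.66, [230, 270])]
seat [(0.59, [148, 300])]
lever_pad [(0.68, [190, 442]), (0.51
[... 490 characters left out ...]
 [(0.91, [235, 298])]
pressure_grip [(0.8, [219, 274])]
seat [(0.63, [209, 340])]
lever_pad [(0.77, [233, 364])]
lever_pivot [(0.64, [263, 348])]
toggle_paddle [(0.67, [174, 308])]
toggle_pivot [(0.76, [189, 316])]
padlock [(0.49, [250, 360])]
wrist [[319.94389924   0.         318.81004507]
 [  0.         319.94389924 200.25785591]
 [  0.           0.           1.        ]] -0.06040689513421905 [0.17122665 0.65814714 0.37388801] [[ 3.59736531e-01  8.88819756e-01  2.83882140e-01]
 [ 9.33053827e-01 -3.42542454e-01 -1.09887317e-01]
 [-4.28332864e-04  3.04407799e-01 -9.52541709e-01]]
backplate_a_c []
pressure_grip []
seat []
lever_pad []
lever_pivot []
toggle_paddle []
toggle_pivot []
padlock []
```

View pics/top0.png

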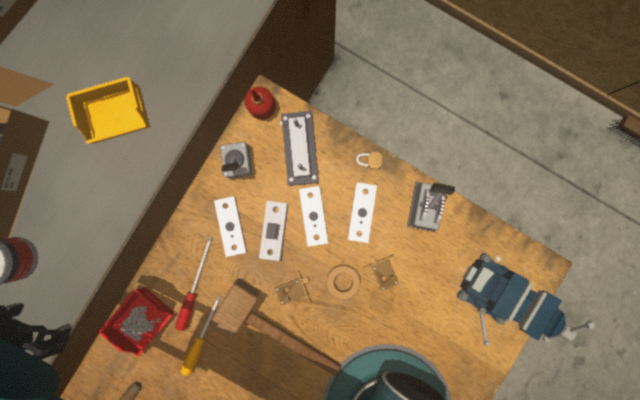

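View pics/side0.png

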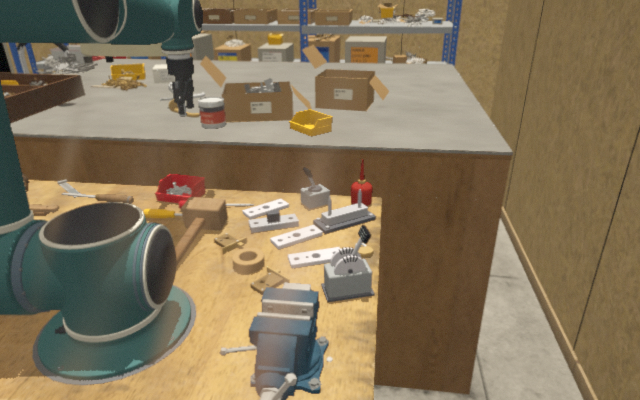

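View pics/wrist0.png

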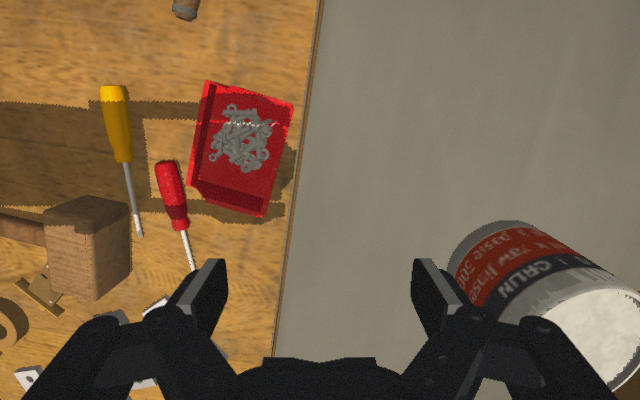

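```bash
cat > h.py <<'E'
import numpy as np, cv2
from workcell import ctrl
def rays(c,uv):
    K=c["camera_matrix"]; uv=np.atleast_2d(np.asarray(uv,float))
    d=np.stack([(uv[:,0]-K[0,2])/K[0,0],(uv[:,1]-K[1,2])/K[1,1]],1)
    s=d.copy()
    for _ in range(10): s=d/(1+c["k1"]*(s**2).sum(1,keepdims=True))
    return s
def onplane(c,uv,z):
    s=rays(c,uv); v=np.c_[s,np.ones(len(s))]@np.asarray(c["orientation"]).T
    p=np.asarray(c["position"]); return p+v*((z-p[2])/v[:,2])[:,None]
def bydepth(c,uv):
    s=rays(c,uv); uv=np.atleast_2d(uv)
    d=np.array([c["range_z"][int(round(v)),int(round(u))] for u,v in uv])
    return np.asarray(c["position"])+(np.c_[s,np.ones(len(s))]*d[:,None])@np.asarray(c["orientation"]).T
def cloud(c):
    h,w=c["range_z"].shape; u,v=np.meshgrid(np.arange(w),np.arange(h))
    return bydepth(c,np.c_[u.ravel(),v.ravel()]).reshape(h,w,3)
def proj(c,P):
    P=np.atleast_2d(P); q=(P-np.asarray(c["position"]))@np.asarray(c["orientation"])
    s=q[:,:2]/q[:,2:]; s=s*(1+c["k1"]*(s**2).sum(1,keepdims=True)); K=c["camera_matrix"]
    return s*[K[0,0],K[1,1]]+[K[0,2],K[1,2]]
E
python3 - <<'E'
from h import *
c=ctrl.camera("top"); im=c["pixels"]; P=cloud(c)
np.savez("top0.npz",P=P)
cv2.imwrite("pics/topz.png",cv2.resize(im[70:270,195:465],None,fx=2.9,fy=2.9,interpolation=cv2.INTER_CUBIC))
for n,(u,v) in dict(bench=(340,250),cab=(150,200),A=(240,245),B=(322,238),C=(353,228),P=(267,250),seat=(299,137),idx=(420,220),tog=(230,150),pad=(376,160)).items():
    print(n,P[v,u].round(3))
E
```

```text
bench [ 0.353  0.112 -0.001]
cab [0.454 0.486 0.156]
A [0.359 0.338 0.007]
B [0.38  0.153 0.011]
C [0.404 0.084 0.009]
P [0.351 0.276 0.015]
seat [0.604 0.209 0.033]
idx [ 0.427 -0.056  0.058]
tog [0.569 0.358 0.049]
pad [0.559 0.036 0.013]
```

View pics/topz.png

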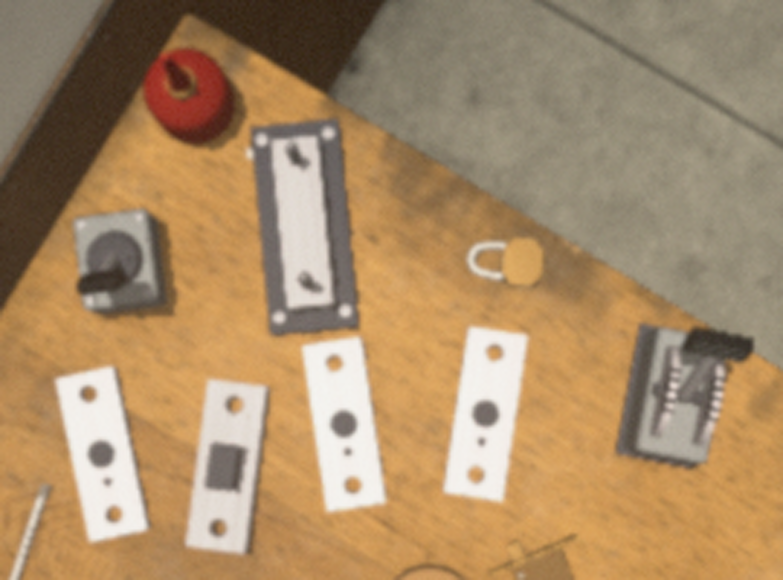

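```bash
cat > meas.py <<'E'
from h import *
def plates(c,zs={},show=None):
    im=c["pixels"]; P=cloud(c)
    hsv=cv2.cvtColor(im,cv2.COLOR_BGR2HSV)
    m=((hsv[...,1]<45)&(hsv[...,2]>120)&(P[...,2]<0.075)&(P[...,2]>-0.02)).astype(np.uint8)
    out=[]
    cs,_=cv2.findContours(m,cv2.RETR_EXTERNAL,cv2.CHAIN_APPROX_NONE)
    for k in cs:
        if cv2.contourArea(k)<600: continue
        z0=np.median(P[...,2][cv2.drawContours(np.zeros_like(m),[k],-1,1,-1)>0])
        w=onplane(c,k[:,0,:],z0)[:,:2].astype(np.float32)*1000
        (cx,cy),(a,b),ang=cv2.minAreaRect(w)
        if a<b: a,b=b,a; ang+=90
        ang=(ang+90)%180-90
        out.append((cx/1000,cy/1000,z0,a,b,ang,k[:,0].mean(0)))
    return out
E
python3 - <<'E'
from meas import *
c=ctrl.camera("top")
for o in plates(c): print([round(float(x),3) for x in o[:6]],o[6].round())
P=cloud(c)
# tall things: unit tops
for n,(u0,u1,v0,v1,zl,zh) in dict(idxbox=(400,465,175,240,.05,.064),pad=(400,470,170,240,.1,.2),togbox=(215,260,135,185,.038,.052),pdl=(215,260,135,185,.08,.15),seat=(275,325,105,190,.025,.045),pins=(275,325,105,190,.06,.1)).items():
    q=P[v0:v1,u0:u1].reshape(-1,3); q=q[(q[:,2]>zl)&(q[:,2]<zh)]
    if len(q): print(n,len(q),q.mean(0).round(4),cv2.minAreaRect((q[:,:2]*1000).astype(np.float32)), q[:,2].max().round(3))
E
```

```text
[0.395, 0.264, 0.016, 128.378, 47.008, -5.737] [273. 230.]
[0.402, 0.362, 0.009, 129.58, 47.172, 14.056] [230. 226.]
[0.43, 0.174, 0.01, 129.387, 46.506, 10.025] [313. 216.]
[0.457, -0.074, 0.059, 91.322, 50.995, -8.533] [426. 208.]
[0.44, 0.064, 0.009, 129.321, 45.655, -7.386] [362. 212.]
[0.58, 0.21, 0.034, 149.988, 63.635, 6.167] [297. 144.]
idxbox 583 [ 0.45   -0.0684  0.0583] ((457.8574523925781, -76.77001953125), (55.43894958496094, 93.44860076904297), 80.13453674316406) 0.064
pad 252 [ 0.4892 -0.081   0.137 ] ((484.45623779296875, -80.7403793334961), (43.134056091308594, 31.54271125793457), 80.68495178222656) 0.149
togbox 627 [0.5527 0.3465 0.0456] ((550.8104248046875, 349.9750061035156), (72.52912902832031, 58.817073822021484), 8.92012882232666) 0.052
pdl 124 [0.5277 0.3448 0.1109] ((530.5430908203125, 345.7855529785156), (22.830459594726562, 30.966829299926758), 7.501379013061523) 0.121
seat 903 [0.5826 0.209  0.0349] ((584.0020751953125, 209.4656982421875), (130.17031860351562, 35.941162109375), 7.067073345184326) 0.044
pins 44 [0.5866 0.2092 0.0771] ((582.6004638671875, 208.91232299804688), (103.02577209472656, 8.573301315307617), 7.458532810211182) 0.088
```

```bash
cat > plan.py <<'E'
import sys
from h import *
def plan(x,y,z,ang):
    o=ctrl.get_obs(); R=np.asarray(o["tcp_rot"]); p=np.asarray(o["ee_pos"])
    d=R.T@(np.array([x,y,z])-p)
    a=np.degrees(np.arctan2(R[1,0],R[0,0])); t=(ang-a+180)%360-180
    print("t",round(o["time"],2),"tcp",p.round(4),"ang",round(a,2),"tilt",R[:2,2].round(4),"w",round(o["width"],3),"F",np.round(o["contact_force"],1),"q6",round(o["qpos"][5],2))
    print("delta",d.round(4),"turn",round(-t,2))
if __name__=="__main__": plan(*map(float,sys.argv[1:]))
E
python3 plan.py .43 .174 .33 100
```

```text
t 1.45 tcp [0.2433 0.6296 0.4047] ang 68.87 tilt [-0. -0.] w 0.997 F [-0.1 -1.1  0.4] q6 -0.04
delta [-0.3577  0.3384  0.0747] turn -31.13
```

{"api": "play_rows", "payload": {"deltas": [[[-0.04,0.037,0],-3],[[-0.085,0.08,0],-9],[[-0.13,0.12,0],-15],[[-0.175,0.165,0],-21],[[-0.22,0.21,0],-27]], "gripper": 0.07}}

```text
time: 2.08
ee_pos: [0.3592, 0.3489, 0.4049]
tcp_rot: [[-0.106, 0.994, 0.001], [0.994, 0.106, 0.0], [0.0, 0.001, -1.0]]
contact_force: [-0.5, 0.2, 0.0]
width: 0.821
```

```bash
python3 plan.py .43 .174 .33 100
```

```text
t 2.08 tcp [0.3592 0.3489 0.4049] ang 96.09 tilt [0.0005 0.0004] w 0.821 F [-0.5  0.2  0. ] q6 -0.96
delta [-0.1815  0.0518  0.0749] turn -3.91
```

{"api": "play_rows", "payload": {"deltas": [[[-0.06,0.017,0.02],-1.5],[[-0.12,0.035,0.045],-3],[[-0.1815,0.0518,0.075],-3.9],[[-0.1815,0.0518,0.075],-3.9]]}}

```text
time: 2.58
ee_pos: [0.4295, 0.173, 0.3283]
tcp_rot: [[-0.167, 0.986, -0.001], [0.986, 0.167, -0.001], [-0.001, -0.001, -1.0]]
contact_force: [-0.2, 0.6, 0.7]
width: 0.82
```

```bash
python3 - <<'E'
from h import *
c=ctrl.camera("wrist"); cv2.imwrite("pics/w1.png",c["pixels"])
o=ctrl.get_obs();R=np.asarray(o["tcp_rot"]);print(o["ee_pos"],R[:,0])
print(R.T@(np.asarray(c["position"])-o["ee_pos"]),(R.T@c["orientation"]).round(3))
E
```

```text
[0.42965861 0.1731881  0.32827571] [-1.67025372e-01  9.85952377e-01 -6.60038226e-04]
[ 0.00033616 -0.07746878  0.03080968] [[ 1.     0.001 -0.   ]
 [-0.001  0.953  0.304]
 [ 0.001 -0.304  0.953]]
```

View pics/w1.png

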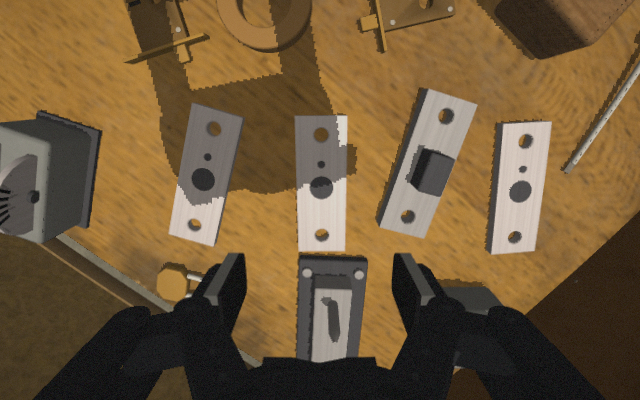

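```bash
python3 - <<'E'
from h import *
c=ctrl.camera("wrist"); im=c["pixels"]
# fit: sample model of plate: maximise contrast of holes/disc (dark) vs ring at hypothesised pose
g=cv2.cvtColor(im,cv2.COLOR_BGR2GRAY).astype(np.float32)
print(onplane(c,[[321,135],[321,235],[321,187]],0.01).round(4))
# edges at rows
for v in (125,160,210,240):
    print(v, [int(x) for x in g[v,285:365]])
cv2.imwrite("pics/w1z.png",cv2.resize(im[100:265,270:370],None,fx=5,fy=3.6,interpolation=cv2.INTER_CUBIC))
E
```

```text
[[0.3833 0.1673 0.01  ]
 [0.4783 0.1837 0.01  ]
 [0.4304 0.1754 0.01  ]]
125 [71, 73, 77, 71, 74, 74, 72, 70, 76, 83, 105, 117, 115, 117, 111, 115, 115, 116, 117, 117, 116, 117, 116, 114, 116, 114, 116, 114, 114, 115, 116, 114, 114, 115, 114, 112, 113, 114, 113, 112, 114, 112, 115, 115, 113, 112, 116, 117, 118, 116, 119, 118, 113, 198, 211, 210, 213, 213, 214, 212, 211, 208, 164, 132, 131, 134, 137, 139, 138, 135, 131, 125, 124, 125, 127, 128, 131, 134, 132, 132]
160 [68, 73, 75, 79, 80, 78, 74, 75, 73, 71, 89, 110, 114, 114, 113, 108, 109, 114, 109, 114, 113, 113, 111, 115, 114, 113, 116, 113, 112, 114, 110, 112, 114, 110, 105, 82, 81, 87, 100, 110, 114, 112, 112, 114, 110, 112, 115, 115, 116, 113, 116, 115, 111, 111, 111, 115, 115, 115, 115, 112, 112, 98, 80, 72, 77, 77, 78, 76, 77, 72, 75, 121, 132, 128, 133, 136, 136, 137, 135, 133]
210 [125, 125, 126, 126, 129, 131, 130, 132, 133, 132, 109, 94, 181, 208, 208, 204, 204, 203, 206, 205, 202, 205, 208, 208, 208, 210, 209, 207, 205, 207, 205, 210, 210, 213, 209, 207, 206, 206, 204, 206, 207, 208, 208, 206, 205, 210, 211, 211, 207, 211, 211, 206, 204, 208, 209, 213, 213, 211, 208, 210, 184, 145, 133, 134, 131, 134, 134, 130, 127, 123, 123, 129, 130, 133, 135, 133, 137, 134, 133, 136]
240 [134, 137, 138, 135, 134, 130, 123, 123, 125, 128, 129, 102, 74, 169, 200, 204, 203, 201, 202, 206, 199, 196, 203, 204, 202, 205, 203, 204, 203, 202, 203, 194, 180, 144, 110, 91, 84, 85, 107, 128, 132, 170, 199, 201, 201, 207, 207, 204, 206, 207, 207, 202, 206, 204, 205, 206, 207, 209, 203, 203, 158, 136, 134, 140, 144, 145, 143, 142, 138, 139, 141, 140, 137, 135, 134, 136, 132, 131, 134, 135]
```

View pics/w1z.png

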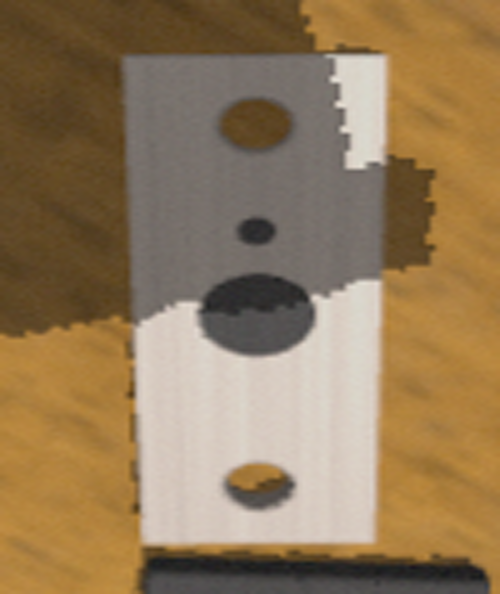

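```bash
python3 plan.py .4304 .1752 .171 99.9
```

```text
t 2.67 tcp [0.4294 0.1745 0.3293] ang 99.63 tilt [-0.0006 -0.0002] w 0.822 F [-0.6  0.2 -0.2] q6 -1.41
delta [0.0005 0.0012 0.1583] turn -0.27
```

{"api": "play_rows", "payload": {"deltas": [[[0.0005,0.001,0.05],-0.3],[[0.0005,0.001,0.1],-0.3],[[0.0005,0.001,0.14],-0.3],[[0.0005,0.001,0.153],-0.3],[[0.0005,0.001,0.153],-0.3]]}}

```text
time: 3.3
ee_pos: [0.4301, 0.177, 0.1774]
tcp_rot: [[-0.176, 0.984, -0.0], [0.984, 0.176, 0.0], [0.0, 0.0, -1.0]]
contact_force: [-0.6, 0.4, 1.0]
width: 0.818
```

```bash
python3 plan.py .4304 .1752 .171 99.9
```

```text
t 3.3 tcp [0.4301 0.177  0.1774] ang 100.12 tilt [-0.      0.0001] w 0.818 F [-0.6  0.4  1. ] q6 -1.41
delta [-0.0018 -0.0001  0.0064] turn 0.22
```

{"api": "play_rows", "payload": {"deltas": [[[-0.0015,0,0.006],0],[[-0.0015,0,0.006],0]]}}

```text
time: 3.55
ee_pos: [0.4305, 0.1748, 0.1715]
tcp_rot: [[-0.175, 0.985, 0.001], [0.985, 0.175, 0.0], [0.0, 0.001, -1.0]]
contact_force: [-0.6, 0.4, 0.1]
width: 0.822
```

{"api": "play_rows", "payload": {"deltas": [[[0,0,0],0],[[0,0,0],0],[[0,0,0],0]], "gripper": 0.03, "newtons": 60}}

```text
time: 3.92
ee_pos: [0.4309, 0.1748, 0.1723]
tcp_rot: [[-0.175, 0.985, 0.002], [0.985, 0.175, 0.0], [-0.0, 0.002, -1.0]]
contact_force: [-2.3, -2.6, 13.7]
width: 0.518
```

```bash
python3 plan.py .4304 .1752 .171 99.9;python3 - <<'E'
from h import *
c=ctrl.camera("wrist"); cv2.imwrite("pics/w2.png",c["pixels"])
E
```

```text
t 3.92 tcp [0.4309 0.1748 0.1723] ang 100.07 tilt [0.0024 0.0003] w 0.518 F [-2.3 -2.6 13.7] q6 -1.42
delta [ 0.0005 -0.0004  0.0013] turn 0.17
```

View pics/w2.png

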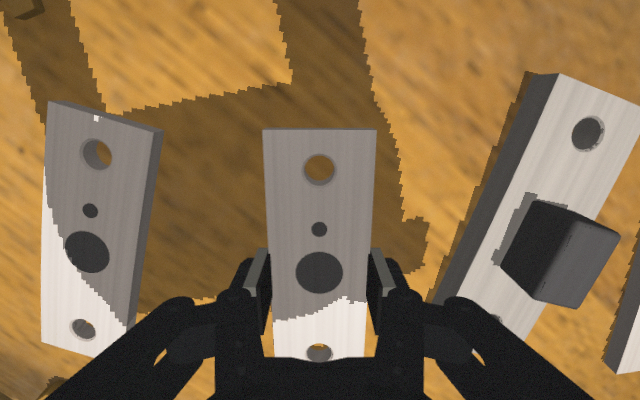

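{"api": "play_rows", "payload": {"deltas": [[[0,0,-0.0015],0],[[0,0,-0.003],0]], "gripper": 0.055}}

```text
time: 4.22
ee_pos: [0.4302, 0.1747, 0.1739]
tcp_rot: [[-0.175, 0.985, 0.0], [0.985, 0.175, 0.0], [0.0, 0.0, -1.0]]
contact_force: [-0.1, 0.8, 1.4]
width: 0.642
```

{"api": "play_rows", "payload": {"deltas": [[[0,0,0],0],[[0,0,0],0],[[0,0,0],0]], "gripper": 0.03}}

```text
time: 4.6
ee_pos: [0.4304, 0.1748, 0.1743]
tcp_rot: [[-0.175, 0.985, 0.0], [0.985, 0.175, 0.0], [0.0, 0.0, -1.0]]
contact_force: [-3.0, -1.4, 8.5]
width: 0.519
```

{"api": "play_rows", "payload": {"deltas": [[[0,0,-0.03],0],[[0,0,-0.09],0],[[0,0,-0.15],0],[[0,0,-0.15],0]]}}

```text
time: 5.1
ee_pos: [0.4307, 0.1749, 0.3282]
tcp_rot: [[-0.175, 0.985, 0.007], [0.985, 0.175, 0.002], [0.001, 0.007, -1.0]]
contact_force: [-0.4, 0.4, -2.4]
width: 0.517
```

```bash
python3 plan.py .584 .2095 .325 97.2;python3 - <<'E'
from meas import *
c=ctrl.camera("wrist"); cv2.imwrite("pics/w3.png",c["pixels"])
E
```

```text
t 5.1 tcp [0.4307 0.1749 0.3282] ang 100.07 tilt [0.0066 0.0023] w 0.517 F [-0.4  0.4 -2.4] q6 -1.42
delta [0.0073 0.157  0.0043] turn 2.87
```

View pics/w3.png

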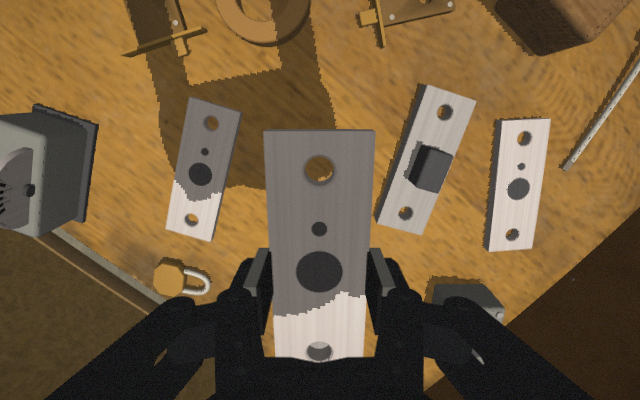

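```bash
cat > held.py <<'E'
from h import *
Rt=np.array([[1,0,0],[0,.953,.304],[0,-.304,.953]]); pt=np.array([.00034,-.07747,.0308])
def held(uv,zt):  # pixel -> tool-frame point on plane z=zt
    c=dict(camera_matrix=np.array([[319.944,0,318.81],[0,319.944,200.258],[0,0,1]]),k1=-.060407,position=pt,orientation=Rt)
    return onplane(c,uv,zt)
E
python3 - <<'E'
from held import *
print(held([[319.5,272],[319,170],[319.5,352]],.1645).round(4))
E
```

```text
[[ 0.0007  0.0009  0.1645]
 [ 0.0004 -0.0484  0.1645]
 [ 0.0007  0.0489  0.1645]]
```

```bash
python3 plan.py .69 .223 .42 97.2
```

```text
t 5.15 tcp [0.4303 0.1748 0.3251] ang 100.07 tilt [0.0028 0.001 ] w 0.52 F [-0.6 -0.4 -3.1] q6 -1.42
delta [ 0.0021  0.2644 -0.0941] turn 2.87
```

{"api": "play_rows", "payload": {"deltas": [[[0,0.05,-0.03],1],[[0.001,0.105,-0.06],2],[[0.002,0.16,-0.094],2.9],[[0.002,0.215,-0.094],2.9],[[0.002,0.264,-0.094],2.9]]}}

```text
time: 5.78
ee_pos: [0.6919, 0.2232, 0.4148]
tcp_rot: [[-0.125, 0.992, -0.003], [0.992, 0.125, -0.001], [-0.0, -0.003, -1.0]]
contact_force: [0.1, -0.5, -2.6]
width: 0.516
```

{"api": "play_rows", "payload": {"deltas": [[[0,0,0],0],[[0,0,0],0]]}}

```text
time: 6.02
ee_pos: [0.6898, 0.2229, 0.4154]
tcp_rot: [[-0.125, 0.992, -0.003], [0.992, 0.125, -0.001], [-0.0, -0.003, -1.0]]
contact_force: [-0.2, -0.2, -0.8]
width: 0.516
```

```bash
python3 plan.py .584 .2095 .42 97.2;python3 - <<'E'
from meas import *
c=ctrl.camera("wrist"); cv2.imwrite("pics/w4.png",c["pixels"])
np.savez("w4.npz",**{k:c[k] for k in c})
E
```

```text
t 6.03 tcp [0.6898 0.2229 0.4154] ang 97.17 tilt [-0.0031 -0.0008] w 0.516 F [-0.2 -0.2 -0.8] q6 -1.42
delta [-1.000e-04 -1.066e-01 -4.300e-03] turn -0.03
```

View pics/w4.png

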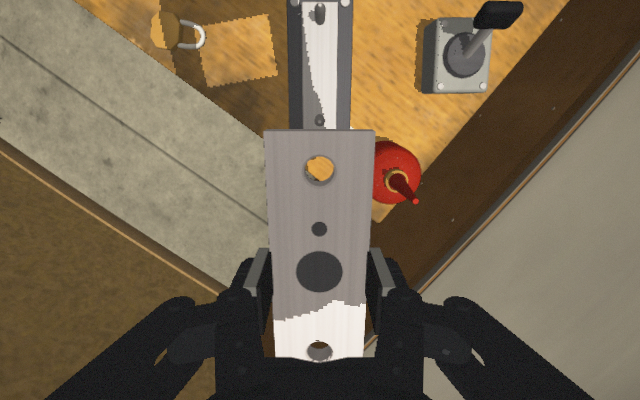

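```bash
python3 - <<'E'
import cv2
im=cv2.imread("pics/w4.png"); cv2.imwrite("pics/w4z.png",cv2.resize(im[0:140,280:360],None,fx=5,fy=4.2,interpolation=cv2.INTER_CUBIC))
E
```

```text
(no output)
```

View pics/w4z.png

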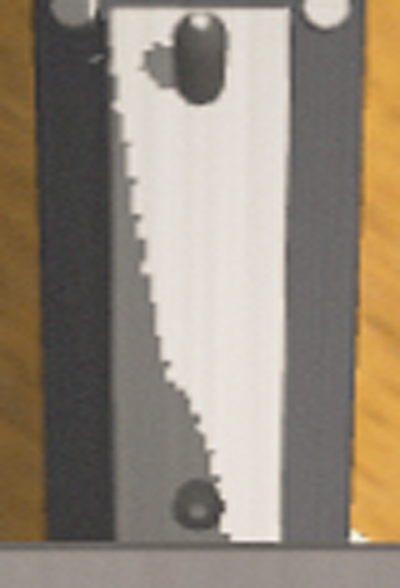

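```bash
python3 - <<'E'
from h import *
c=np.load("w4.npz")
for (u,v,z) in [(320,4.5,.088),(319.6,118.5,.088),(320,103/4.2-5*1.0,.036)]:
    print(onplane(c,[[u,v]],z).round(4))
a=onplane(c,[[320,4.5],[319.6,118.5]],.088); print(a.mean(0),np.linalg.norm(a[1]-a[0]),np.degrees(np.arctan2(*(a[1]-a[0])[1::-1])))
# seat edges at z=.036: left x at row, right
for r in (20,60,100): 
    l={20:107,60:110,100:112}[r]/5+280; rr={20:290,60:287,100:283}[r]/5+280
    print(r,onplane(c,[[l,r],[rr,r]],.036).round(4).tolist())
print(onplane(c,[[320,9/4.2]],.036))
print(proj(c,[[0.584-.048*.992,.2095-.048*.125,.088],[0.584+.048*.992,.2095+.048*.125,.088]]))
E
```

```text
[[0.5365 0.2046 0.088 ]]
[[0.6291 0.2161 0.088 ]]
[[0.5366 0.2048 0.036 ]]
[0.58275656 0.21033986 0.088     ] 0.09330232609553482 7.045221793892348
20 [[0.5393, 0.1866, 0.036], [0.5347, 0.2224, 0.036]]
60 [[0.5763, 0.1914, 0.036], [0.5718, 0.2271, 0.036]]
100 [[0.6153, 0.1962, 0.036], [0.6108, 0.2317, 0.036]]
[[0.52095324 0.20276832 0.036     ]]
[[318.67777985   4.22135221]
 [318.62770823 121.28903443]]
```

```bash
python3 plan.py .5834 .2099 .275 97.1
```

```text
t 6.08 tcp [0.6893 0.2228 0.4165] ang 97.17 tilt [-0.0017 -0.0005] w 0.516 F [-0.2  0.4 -1.8] q6 -1.42
delta [ 0.0005 -0.1065  0.1417] turn 0.07
```

{"api": "play_rows", "payload": {"deltas": [[[0,-0.04,0.02],0],[[0,-0.08,0.06],0],[[0.0005,-0.1065,0.1],0],[[0.0005,-0.1065,0.135],0],[[0.0005,-0.1065,0.14],0]]}}

```text
time: 6.7
ee_pos: [0.5826, 0.2098, 0.2761]
tcp_rot: [[-0.125, 0.992, -0.002], [0.992, 0.125, -0.001], [-0.0, -0.002, -1.0]]
contact_force: [-0.7, -0.4, -1.5]
width: 0.514
```

{"api": "play_rows", "payload": {"deltas": [[[0,0,0],0],[[0,0,0],0]]}}

```text
time: 6.95
ee_pos: [0.5844, 0.2101, 0.2795]
tcp_rot: [[-0.125, 0.992, 0.002], [0.992, 0.125, 0.001], [0.0, 0.002, -1.0]]
contact_force: [0.5, -0.3, -2.1]
width: 0.511
```

```bash
python3 plan.py .5834 .2099 .255 97.1;python3 - <<'E'
from meas import *
c=ctrl.camera("wrist"); cv2.imwrite("pics/w5.png",c["pixels"])
c=ctrl.camera("side"); cv2.imwrite("pics/s5.png",cv2.resize(c["pixels"][150:300,250:410],None,fx=4.5,fy=4,interpolation=cv2.INTER_CUBIC))
E
```

```text
t 6.95 tcp [0.5844 0.2101 0.2795] ang 97.16 tilt [0.0022 0.0007] w 0.511 F [ 0.5 -0.3 -2.1] q6 -1.39
delta [-0.0001 -0.0011  0.0245] turn 0.06
```

View pics/w5.png

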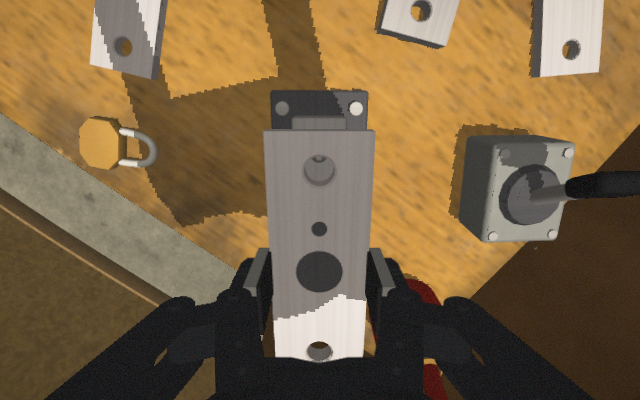

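View pics/s5.png

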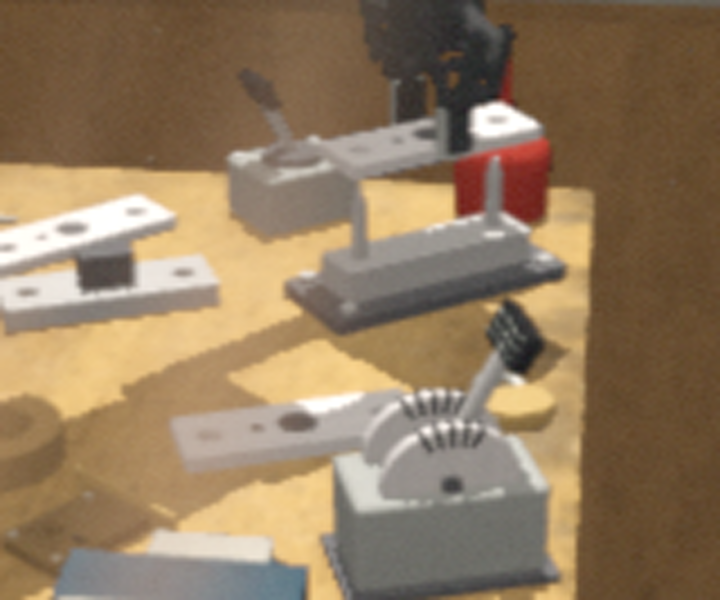

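```bash
cat >> held.py <<'E'
CT=dict(camera_matrix=np.array([[319.944,0,318.81],[0,319.944,200.258],[0,0,1]]),k1=-.060407,position=pt,orientation=Rt)
E
python3 - <<'E'
from held import *
print(proj(CT,[[.0005,-.0475,.1645],[.0005,-.0475,.1745],[.0005,-.0475,.1915],[.0005,.0485,.1645],[.0005,.0485,.1915]]))
im=cv2.imread("pics/w5.png"); cv2.imwrite("pics/w5z.png",cv2.resize(im[80:370,260:380],None,fx=5,fy=2.05,interpolation=cv2.INTER_CUBIC)[:600])
cv2.imwrite("pics/w5y.png",cv2.resize(im[145:195,295:345],None,fx=10,fy=10,interpolation=cv2.INTER_CUBIC))
E
```

```text
[[319.18477437 171.95459444]
 [319.16025976 167.15103181]
 [319.1251936  160.2847738 ]
 [319.11463291 351.44085845]
 [319.07516311 318.24996716]]
```

View pics/w5y.png

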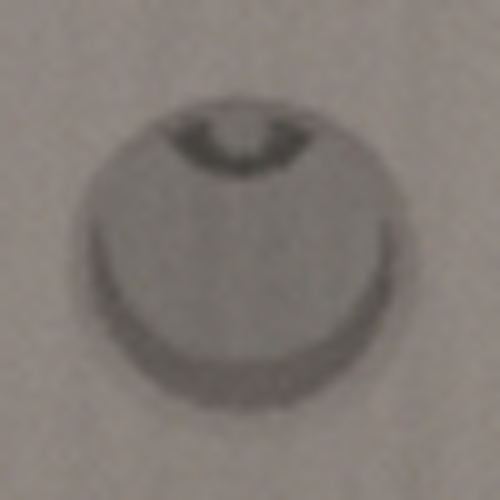

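{"api": "play_rows", "payload": {"deltas": [[[0,0,0.012],0],[[0,0,0.02],0],[[0,0,0.028],0],[[0,0,0.034],0]]}}

```text
time: 7.55
ee_pos: [0.5841, 0.21, 0.2429]
tcp_rot: [[-0.125, 0.992, -0.001], [0.992, 0.125, -0.0], [-0.0, -0.001, -1.0]]
contact_force: [-0.2, -0.2, -2.2]
width: 0.516
```

```bash
python3 plan.py .5834 .2099 .2105 97.1
```

```text
t 7.55 tcp [0.5841 0.21   0.2429] ang 97.17 tilt [-0.0006 -0.0002] w 0.516 F [-0.2 -0.2 -2.2] q6 -1.39
delta [-0.     -0.0007  0.0324] turn 0.07
```

{"api": "play_rows", "payload": {"deltas": [[[0,0,0.01],0],[[0,0,0.02],0],[[0,0,0.027],0],[[0,0,0.03],0],[[0,0,0.0305],0]]}}

```text
time: 8.18
ee_pos: [0.5841, 0.21, 0.2132]
tcp_rot: [[-0.125, 0.992, -0.0], [0.992, 0.125, -0.0], [-0.0, -0.0, -1.0]]
contact_force: [0.6, 0.3, -1.5]
width: 0.511
```

Good. Lower the last 2 mm, then release and rise, and look.

{"api": "play_rows", "payload": {"deltas": [[[0,0,0.002],0],[[0,0,0.003],0]]}}

```text
time: 8.43
ee_pos: [0.5841, 0.2101, 0.2103]
tcp_rot: [[-0.125, 0.992, 0.0], [0.992, 0.125, 0.0], [0.0, 0.0, -1.0]]
contact_force: [0.5, -0.1, -2.0]
width: 0.519
```

{"api": "play_rows", "payload": {"deltas": [[[0,0,0],0],[[0,0,0],0]], "gripper": 0.062}}

```text
time: 8.68
ee_pos: [0.5842, 0.2101, 0.2105]
tcp_rot: [[-0.125, 0.992, 0.001], [0.992, 0.125, 0.0], [0.0, 0.001, -1.0]]
contact_force: [-0.3, -0.0, -0.0]
width: 0.727
```

{"api": "play_rows", "payload": {"deltas": [[[0,0,-0.03],0],[[0,0,-0.08],0],[[0,0,-0.14],0],[[0,0,-0.14],0]]}}

```text
time: 9.18
ee_pos: [0.5845, 0.2102, 0.3561]
tcp_rot: [[-0.125, 0.992, 0.008], [0.992, 0.125, 0.002], [0.001, 0.008, -1.0]]
contact_force: [0.2, -0.9, 0.5]
width: 0.728
```

```bash
python3 - <<'E'
from meas import *
c=ctrl.camera("wrist"); cv2.imwrite("pics/w6.png",c["pixels"])
c=ctrl.camera("side"); cv2.imwrite("pics/s6.png",cv2.resize(c["pixels"][150:300,250:410],None,fx=4.5,fy=4,interpolation=cv2.INTER_CUBIC))
c=ctrl.camera("top"); cv2.imwrite("pics/t6.png",c["pixels"])
for o in plates(c): print([round(float(x),3) for x in o[:6]],o[6].round())
E
python3 plan.py .44 .064 .35 82.6
```

```text
[0.402, 0.362, 0.009, 130.521, 47.748, 13.935] [230. 226.]
[0.457, -0.075, 0.06, 91.975, 51.535, -9.695] [428. 207.]
[0.553, 0.207, 0.045, 99.759, 51.196, 3.542] [299. 159.]
t 9.32 tcp [0.584  0.21   0.3495] ang 97.17 tilt [-0.0006 -0.0002] w 0.726 F [-0.9 -0.1 -1.5] q6 -1.39
delta [-0.1269 -0.1611 -0.0004] turn 14.57
```

View pics/s6.png

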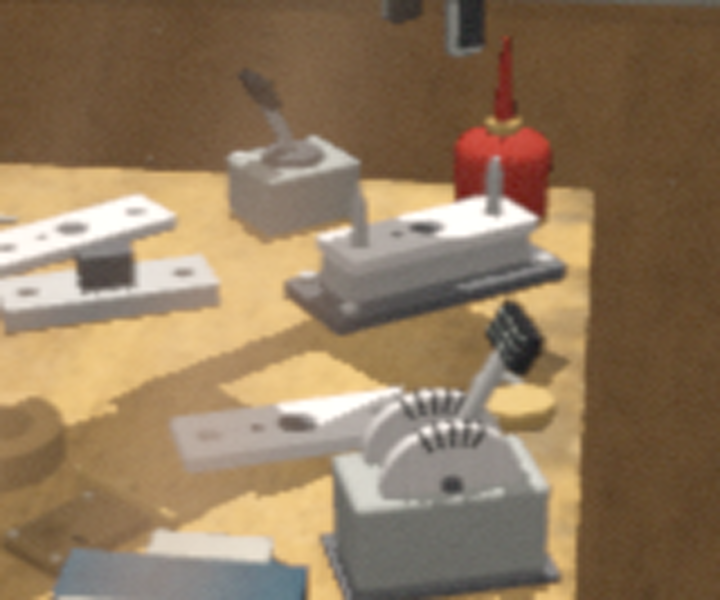

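View pics/w6.png

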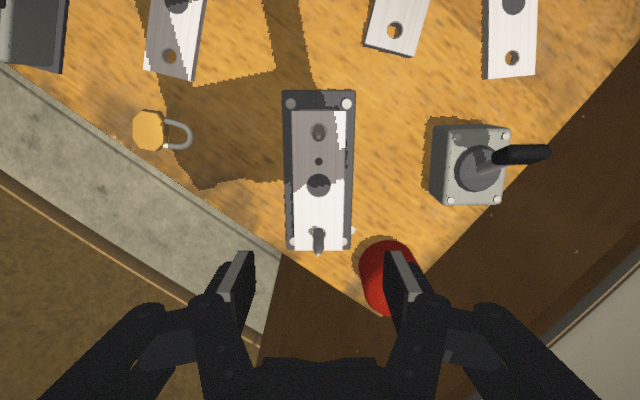

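View pics/t6.png

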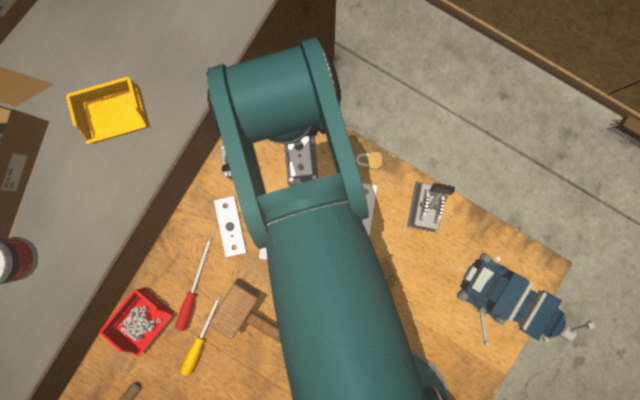

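{"api": "play_rows", "payload": {"deltas": [[[-0.03,-0.04,0],3],[[-0.06,-0.08,0],7],[[-0.09,-0.12,0],11],[[-0.127,-0.161,0.01],14.6],[[-0.127,-0.161,0.02],14.6]]}}

```text
time: 9.95
ee_pos: [0.4385, 0.0623, 0.329]
tcp_rot: [[0.132, 0.991, -0.0], [0.991, -0.132, -0.0], [-0.0, -0.0, -1.0]]
contact_force: [0.3, 0.0, -0.6]
width: 0.726
```

```bash
python3 - <<'E'
from meas import *
c=ctrl.camera("wrist"); cv2.imwrite("pics/w7.png",c["pixels"]); np.savez("w7.npz",**c)
E
python3 plan.py .44 .064 .35 82.6
```

```text
t 10.0 tcp [0.4393 0.0632 0.3277] ang 82.48 tilt [-0.0017 -0.0001] w 0.729 F [-0.2 -0.5 -2.4] q6 -1.35
delta [ 0.0009  0.0005 -0.0223] turn -0.12
```

View pics/w7.png

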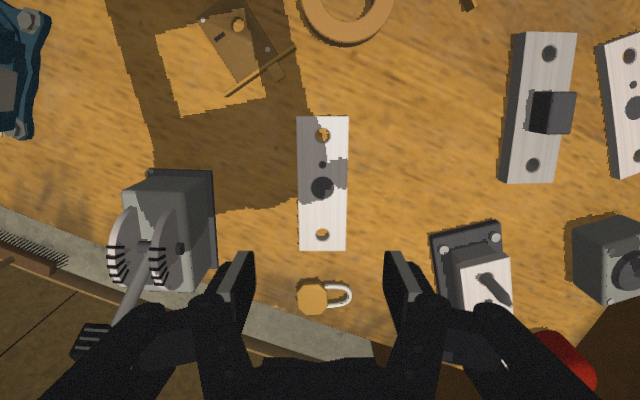

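```bash
python3 - <<'E'
from h import *
c=np.load("w7.npz"); a=onplane(c,[[322.3,135],[322,234.7],[322,187]],.01); print(a.round(4),np.degrees(np.arctan2(*(a[1]-a[0])[1::-1])))
E
```

```text
[[0.393  0.0718 0.01  ]
 [0.4885 0.0592 0.01  ]
 [0.4405 0.0654 0.01  ]] -7.546445684720919
```

```bash
python3 plan.py .4405 .0648 .1745 82.45
```

```text
t 10.0 tcp [0.4393 0.0632 0.3277] ang 82.48 tilt [-0.0017 -0.0001] w 0.729 F [-0.2 -0.5 -2.4] q6 -1.35
delta [0.0018 0.0012 0.1532] turn 0.03
```

{"api": "play_rows", "payload": {"deltas": [[[0.0018,0.0007,0.05],0],[[0.0018,0.0007,0.1],0],[[0.0018,0.0007,0.14],0],[[0.0018,0.0007,0.149],0],[[0.0018,0.0007,0.149],0]]}}

```text
time: 10.62
ee_pos: [0.4416, 0.066, 0.1814]
tcp_rot: [[0.129, 0.992, -0.001], [0.992, -0.129, -0.0], [-0.0, -0.001, -1.0]]
contact_force: [0.3, 1.0, 0.4]
width: 0.727
```

```bash
python3 plan.py .4405 .0648 .1745 82.45
```

```text
t 10.62 tcp [0.4416 0.066  0.1814] ang 82.61 tilt [-0.001 -0.   ] w 0.727 F [0.3 1.  0.4] q6 -1.35
delta [-0.0013 -0.0009  0.0069] turn 0.16
```

{"api": "play_rows", "payload": {"deltas": [[[-0.001,-0.0007,0.0065],0.1],[[-0.001,-0.0007,0.0065],0.1]]}}

```text
time: 10.88
ee_pos: [0.4405, 0.0648, 0.1753]
tcp_rot: [[0.131, 0.991, 0.001], [0.991, -0.131, 0.0], [0.0, 0.001, -1.0]]
contact_force: [0.4, -0.2, -0.1]
width: 0.725
```

{"api": "play_rows", "payload": {"deltas": [[[0,0,0],0],[[0,0,0],0],[[0,0,0],0]], "gripper": 0.03}}

```text
time: 11.25
ee_pos: [0.4406, 0.0648, 0.1758]
tcp_rot: [[0.131, 0.991, 0.001], [0.991, -0.131, 0.0], [0.0, 0.001, -1.0]]
contact_force: [-2.8, -0.0, 8.2]
width: 0.517
```

{"api": "play_rows", "payload": {"deltas": [[[0,0,-0.03],0],[[0,0,-0.08],0],[[0,0,-0.13],0],[[0,0,-0.13],0]]}}

```text
time: 11.75
ee_pos: [0.4407, 0.0648, 0.3088]
tcp_rot: [[0.131, 0.991, 0.006], [0.991, -0.131, 0.001], [0.001, 0.006, -1.0]]
contact_force: [0.6, 0.1, -2.3]
width: 0.506
```

```bash
python3 plan.py .5841 .2100 .285 97.1
```

```text
t 11.75 tcp [0.4407 0.0648 0.3088] ang 82.47 tilt [0.0065 0.0006] w 0.506 F [ 0.6  0.1 -2.3] q6 -1.35
delta [0.1628 0.1229 0.0248] turn -14.63
```

{"api": "play_rows", "payload": {"deltas": [[[0.04,0.03,0],-3],[[0.08,0.06,0],-7],[[0.12,0.09,0],-11],[[0.163,0.123,0.01],-14.6],[[0.163,0.123,0.02],-14.6]]}}

```text
time: 12.38
ee_pos: [0.5849, 0.2122, 0.2817]
tcp_rot: [[-0.126, 0.992, -0.003], [0.992, 0.126, -0.001], [-0.0, -0.003, -1.0]]
contact_force: [-0.6, -0.8, -2.2]
width: 0.514
```

{"api": "play_rows", "payload": {"deltas": [[[0,0,0],0],[[0,0,0],0]]}}

```text
time: 12.62
ee_pos: [0.5831, 0.2096, 0.285]
tcp_rot: [[-0.122, 0.992, 0.0], [0.992, 0.122, -0.0], [-0.0, 0.0, -1.0]]
contact_force: [-0.3, 1.1, -1.6]
width: 0.514
```

```bash
python3 - <<'E'
from meas import *
c=ctrl.camera("wrist"); cv2.imwrite("pics/w8.png",c["pixels"])
im=c["pixels"]
cv2.imwrite("pics/w8y.png",np.vstack([cv2.resize(im[145:195,280:360],None,fx=7,fy=7,interpolation=cv2.INTER_CUBIC),cv2.resize(im[250:285,280:360],None,fx=7,fy=7,interpolation=cv2.INTER_CUBIC)]))
E
python3 plan.py .5841 .21 .285 97.1
```

```text
t 12.68 tcp [0.5832 0.2096 0.2854] ang 97.02 tilt [0.0009 0.0002] w 0.506 F [-0.4  0.3 -2. ] q6 -1.39
delta [0.0003 0.001  0.0004] turn -0.08
```

View pics/w8y.png

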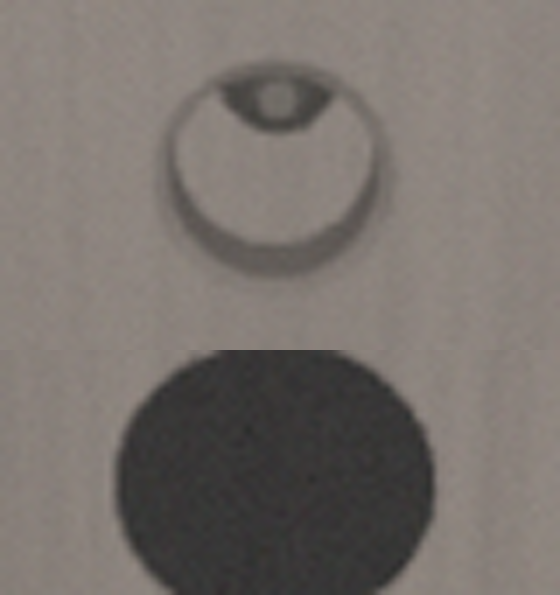

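View pics/w8.png

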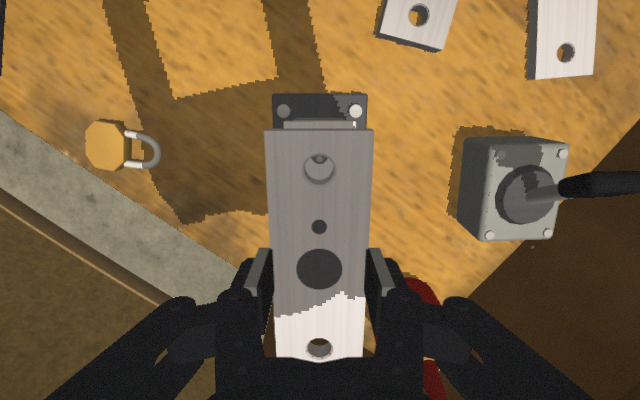

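```bash
cat >> held.py <<'E'
def align(hole,tip,zt,zp):
    h=held([hole],zt)[0]; t=held([tip],zp)[0]; print("hole",h.round(4),"tip",t.round(4),"move tool xy by",(t-h)[:2].round(4))
E
python3 - <<'E'
from held import *
align((319.6,169.3),(319.7,159.3),.1658,.1974)
align((319.4,170.3),(319.0,158.4),.1645,.1915)
E
```

```text
hole [ 0.0007 -0.0484  0.1658] tip [ 0.0008 -0.0469  0.1974] move tool xy by [0.0001 0.0015]
hole [ 0.0006 -0.0482  0.1645] tip [ 0.0004 -0.0485  0.1915] move tool xy by [-0.0002 -0.0002]
```

{"api": "play_rows", "payload": {"deltas": [[[0.0002,0.0012,0.005],0],[[0.0002,0.0012,0.015],0],[[0.0002,0.0012,0.024],0],[[0.0002,0.0012,0.033],0],[[0.0002,0.0012,0.04],0]]}}

```text
time: 13.3
ee_pos: [0.5847, 0.2106, 0.2438]
tcp_rot: [[-0.123, 0.992, -0.001], [0.992, 0.123, -0.0], [-0.0, -0.001, -1.0]]
contact_force: [-0.5, -0.4, -2.1]
width: 0.512
```

```bash
python3 plan.py .5841 .21 .2218 97.1
```

```text
t 13.3 tcp [0.5847 0.2106 0.2438] ang 97.07 tilt [-0.0006 -0.0002] w 0.512 F [-0.5 -0.4 -2.1] q6 -1.39
delta [-0.0005 -0.0007  0.022 ] turn -0.03
```

{"api": "play_rows", "payload": {"deltas": [[[-0.0003,-0.0003,0.01],0],[[-0.0003,-0.0003,0.017],0],[[-0.0003,-0.0003,0.02],0],[[-0.0003,-0.0003,0.022],0]]}}

```text
time: 13.8
ee_pos: [0.5846, 0.2102, 0.2227]
tcp_rot: [[-0.123, 0.992, 0.0], [0.992, 0.123, 0.0], [0.0, 0.0, -1.0]]
contact_force: [-0.5, 0.6, -2.1]
width: 0.51
```

{"api": "play_rows", "payload": {"deltas": [[[0,0,0],0],[[0,0,0],0]], "gripper": 0.062}}

```text
time: 14.05
ee_pos: [0.5847, 0.2103, 0.2232]
tcp_rot: [[-0.123, 0.992, 0.001], [0.992, 0.123, 0.0], [0.0, 0.001, -1.0]]
contact_force: [0.6, -0.5, -0.9]
width: 0.725
```

{"api": "play_rows", "payload": {"deltas": [[[0,0,-0.03],0],[[0,0,-0.08],0],[[0,0,-0.12],0],[[0,0,-0.12],0]]}}

```text
time: 14.55
ee_pos: [0.5848, 0.2103, 0.347]
tcp_rot: [[-0.123, 0.992, 0.006], [0.992, 0.123, 0.002], [0.001, 0.006, -1.0]]
contact_force: [-0.2, -0.7, -0.2]
width: 0.723
```

```bash
python3 - <<'E'
from meas import *
c=ctrl.camera("side"); cv2.imwrite("pics/s9.png",cv2.resize(c["pixels"][150:300,250:410],None,fx=4.5,fy=4,interpolation=cv2.INTER_CUBIC))
E
python3 plan.py .402 .362 .34 104
```

```text
t 14.6 tcp [0.5846 0.2103 0.3445] ang 97.07 tilt [0.0029 0.0009] w 0.732 F [ 0.5  1.1 -0.8] q6 -1.39
delta [ 0.1731 -0.1625  0.0041] turn -6.93
```

View pics/s9.png

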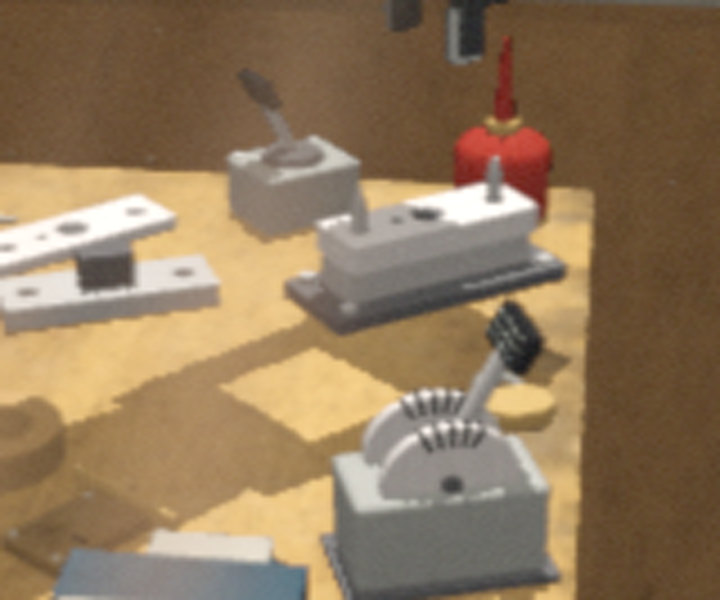

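{"api": "play_rows", "payload": {"deltas": [[[0.035,-0.032,0],-1.5],[[0.075,-0.07,0],-3],[[0.115,-0.108,0],-5],[[0.155,-0.145,0.005],-6.9],[[0.173,-0.1625,0.01],-6.9]]}}

```text
time: 15.22
ee_pos: [0.3999, 0.3631, 0.3315]
tcp_rot: [[-0.244, 0.97, -0.001], [0.97, 0.244, -0.001], [-0.0, -0.001, -1.0]]
contact_force: [-0.3, -0.1, 0.1]
width: 0.727
```

{"api": "play_rows", "payload": {"deltas": [[[0,0,0],0]]}}

```text
time: 15.35
ee_pos: [0.4007, 0.3627, 0.3314]
tcp_rot: [[-0.244, 0.97, -0.001], [0.97, 0.244, -0.001], [-0.001, -0.002, -1.0]]
contact_force: [1.0, -0.4, -0.1]
width: 0.728
```

```bash
python3 - <<'E'
from meas import *
c=ctrl.camera("wrist"); cv2.imwrite("pics/w9.png",c["pixels"]); np.savez("w9.npz",**c)
E
python3 plan.py .402 .362 .34 104
```

```text
t 15.4 tcp [0.4015 0.3621 0.3318] ang 104.05 tilt [-0.0008 -0.0009] w 0.723 F [ 0.6 -0.2  0. ] q6 -1.13
delta [-0.0003  0.0004 -0.0082] turn 0.05
```

View pics/w9.png

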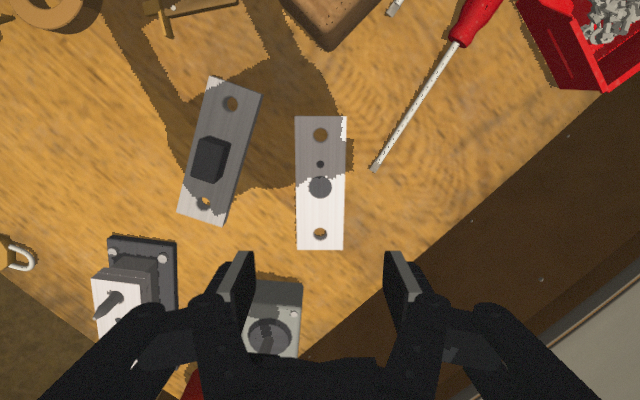

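```bash
python3 - <<'E'
from h import *
c=np.load("w9.npz"); a=onplane(c,[[320.6,135],[320.3,234.4],[320,187]],.01); print(a.round(4),np.degrees(np.arctan2(*(a[1]-a[0])[1::-1])))
E
python3 plan.py .4015 .3628 .176 104.1
```

```text
[[0.3552 0.3529 0.01  ]
 [0.4491 0.3764 0.01  ]
 [0.4022 0.3643 0.01  ]] 14.069336444318841
t 15.4 tcp [0.4015 0.3621 0.3318] ang 104.05 tilt [-0.0008 -0.0009] w 0.723 F [ 0.6 -0.2  0. ] q6 -1.13
delta [0.0008 0.0003 0.1558] turn -0.05
```

{"api": "play_rows", "payload": {"deltas": [[[0.0013,0.001,0.05],0],[[0.0013,0.001,0.1],0],[[0.0013,0.001,0.14],0],[[0.0013,0.001,0.15],0],[[0.0013,0.001,0.15],0]], "gripper": 0.058}}

```text
time: 16.02
ee_pos: [0.4032, 0.3632, 0.1831]
tcp_rot: [[-0.241, 0.971, -0.0], [0.971, 0.241, -0.0], [-0.0, -0.0, -1.0]]
contact_force: [0.5, 0.3, -0.1]
width: 0.681
```

```bash
python3 plan.py .4023 .3638 .1755 104.1
```

```text
t 16.02 tcp [0.4032 0.3632 0.1831] ang 103.93 tilt [-0.0002 -0.0002] w 0.681 F [ 0.5  0.3 -0.1] q6 -1.13
delta [ 0.0008 -0.0008  0.0076] turn -0.17
```

{"api": "play_rows", "payload": {"deltas": [[[0.0006,-0.0006,0.007],-0.1],[[0.0006,-0.0006,0.007],-0.1]]}}

```text
time: 16.27
ee_pos: [0.402, 0.364, 0.1763]
tcp_rot: [[-0.243, 0.97, 0.001], [0.97, 0.243, 0.001], [0.0, 0.001, -1.0]]
contact_force: [-0.3, -0.9, -0.2]
width: 0.676
```

{"api": "play_rows", "payload": {"deltas": [[[0,0,0],0],[[0,0,0],0],[[0,0,0],0]], "gripper": 0.03}}

```text
time: 16.65
ee_pos: [0.4021, 0.3641, 0.1769]
tcp_rot: [[-0.243, 0.97, 0.001], [0.97, 0.243, 0.001], [0.001, 0.001, -1.0]]
contact_force: [-1.2, -2.1, 7.6]
width: 0.511
```

{"api": "play_rows", "payload": {"deltas": [[[0,0,-0.03],0],[[0,0,-0.08],0],[[0,0,-0.14],0],[[0,0,-0.15],0]]}}

```text
time: 17.15
ee_pos: [0.4021, 0.3641, 0.3306]
tcp_rot: [[-0.243, 0.97, 0.005], [0.97, 0.243, 0.004], [0.003, 0.006, -1.0]]
contact_force: [0.2, 0.3, -2.2]
width: 0.508
```

```bash
python3 plan.py .5843 .2101 .295 97.1
```

```text
t 17.15 tcp [0.4021 0.3641 0.3306] ang 104.08 tilt [0.0051 0.0042] w 0.508 F [ 0.2  0.3 -2.2] q6 -1.13
delta [-0.1938  0.1391  0.0359] turn 6.98
```

{"api": "play_rows", "payload": {"deltas": [[[-0.045,0.032,0],1.5],[[-0.095,0.068,0],3],[[-0.145,0.104,0],5],[[-0.19,0.136,0.01],7],[[-0.194,0.139,0.035],7]]}}

```text
time: 17.77
ee_pos: [0.5859, 0.207, 0.2899]
tcp_rot: [[-0.119, 0.993, 0.001], [0.993, 0.119, -0.0], [-0.0, 0.001, -1.0]]
contact_force: [-0.6, 1.5, -2.9]
width: 0.512
```

{"api": "play_rows", "payload": {"deltas": [[[0,0,0],0],[[0,0,0],0]]}}

```text
time: 18.02
ee_pos: [0.5836, 0.2099, 0.2911]
tcp_rot: [[-0.124, 0.992, -0.0], [0.992, 0.124, 0.0], [0.0, -0.0, -1.0]]
contact_force: [-0.6, 0.5, -2.0]
width: 0.509
```

```bash
python3 - <<'E'
from meas import *
c=ctrl.camera("wrist"); cv2.imwrite("pics/w10.png",c["pixels"])
im=c["pixels"]
cv2.imwrite("pics/w10y.png",np.vstack([cv2.resize(im[145:195,280:360],None,fx=7,fy=7,interpolation=cv2.INTER_CUBIC),cv2.resize(im[250:285,280:360],None,fx=7,fy=7,interpolation=cv2.INTER_CUBIC)]))
E
python3 plan.py .5843 .2101 .285 97.1
```

```text
t 18.07 tcp [0.5835 0.2101 0.2916] ang 97.12 tilt [0.0008 0.0003] w 0.512 F [ 0.8  0.6 -1.9] q6 -1.39
delta [-0.0001  0.0008  0.0066] turn 0.02
```

View pics/w10y.png

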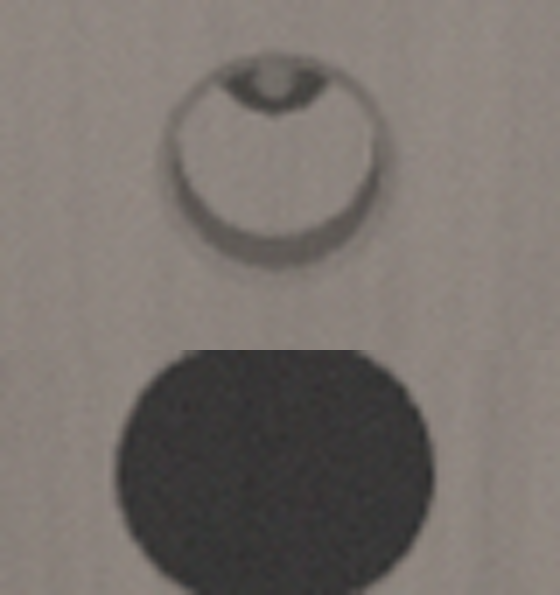

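```bash
python3 - <<'E'
from held import *
align((319.6,168),(319.1,156.4),.1669,.2036)
E
```

```text
hole [ 0.0007 -0.0487  0.1669] tip [ 0.0005 -0.0474  0.2036] move tool xy by [-0.0002  0.0013]
```

{"api": "play_rows", "payload": {"deltas": [[[-0.0002,0.0011,0.008],0],[[-0.0002,0.0011,0.018],0],[[-0.0002,0.0011,0.028],0],[[-0.0002,0.0011,0.037],0],[[-0.0002,0.0011,0.043],0]]}}

```text
time: 18.7
ee_pos: [0.5849, 0.2094, 0.2469]
tcp_rot: [[-0.123, 0.992, -0.001], [0.992, 0.123, -0.0], [-0.0, -0.001, -1.0]]
contact_force: [-0.4, -0.2, -2.2]
width: 0.511
```

```bash
python3 plan.py .5843 .2101 .2329 97.1
```

```text
t 18.7 tcp [0.5849 0.2094 0.2469] ang 97.07 tilt [-0.0006 -0.0002] w 0.511 F [-0.4 -0.2 -2.2] q6 -1.39
delta [ 0.0008 -0.0005  0.014 ] turn -0.03
```

{"api": "play_rows", "payload": {"deltas": [[[0.0004,-0.0002,0.007],0],[[0.0004,-0.0002,0.012],0],[[0.0004,-0.0002,0.014],0],[[0.0004,-0.0002,0.0145],0]]}}

```text
time: 19.2
ee_pos: [0.5848, 0.2098, 0.2333]
tcp_rot: [[-0.123, 0.992, 0.0], [0.992, 0.123, 0.0], [0.0, 0.0, -1.0]]
contact_force: [-0.5, 0.2, -3.0]
width: 0.509
```

{"api": "play_rows", "payload": {"deltas": [[[0,0,0],0],[[0,0,0],0]], "gripper": 0.062}}

```text
time: 19.45
ee_pos: [0.5849, 0.2098, 0.2337]
tcp_rot: [[-0.123, 0.992, 0.001], [0.992, 0.123, 0.0], [0.0, 0.001, -1.0]]
contact_force: [0.2, -0.5, -0.1]
width: 0.726
```

{"api": "play_rows", "payload": {"deltas": [[[0,0,-0.03],0],[[0,0,-0.08],0],[[0,0,-0.12],0],[[0,0,-0.12],0]]}}

```text
time: 19.95
ee_pos: [0.585, 0.2099, 0.3574]
tcp_rot: [[-0.123, 0.992, 0.006], [0.992, 0.123, 0.002], [0.001, 0.006, -1.0]]
contact_force: [-0.6, -0.4, -0.7]
width: 0.725
```

```bash
python3 - <<'E'
from meas import *
c=ctrl.camera("side"); cv2.imwrite("pics/s11.png",cv2.resize(c["pixels"][150:300,250:410],None,fx=4.5,fy=4,interpolation=cv2.INTER_CUBIC))
E
python3 plan.py .395 .265 .35 84.3
```

```text
t 20.0 tcp [0.5848 0.2098 0.3549] ang 97.07 tilt [0.0028 0.0009] w 0.722 F [-0.3  0.5 -0.2] q6 -1.39
delta [ 0.0781 -0.1816  0.0044] turn 12.77
```

View pics/s11.png

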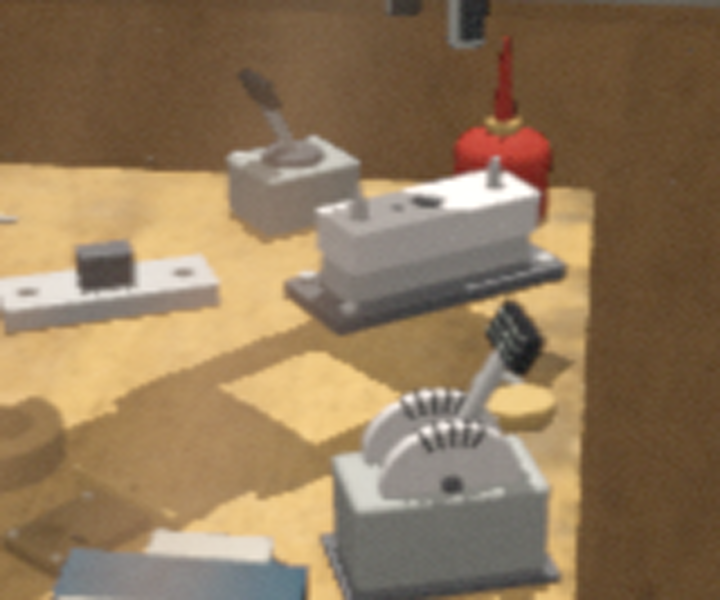

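{"api": "play_rows", "payload": {"deltas": [[[0.017,-0.04,0],3],[[0.035,-0.08,0],6],[[0.055,-0.125,0],9.5],[[0.073,-0.17,0],12.8],[[0.078,-0.1816,0.004],12.8]]}}

```text
time: 20.62
ee_pos: [0.393, 0.2652, 0.3485]
tcp_rot: [[0.099, 0.995, -0.0], [0.995, -0.099, 0.0], [0.0, -0.0, -1.0]]
contact_force: [0.1, -0.5, 0.3]
width: 0.725
```

{"api": "play_rows", "payload": {"deltas": [[[0,0,0],0],[[0,0,0],0]]}}

```text
time: 20.88
ee_pos: [0.3958, 0.2647, 0.3489]
tcp_rot: [[0.1, 0.995, -0.0], [0.995, -0.1, -0.0], [-0.001, -0.0, -1.0]]
contact_force: [-0.0, -0.7, 0.2]
width: 0.721
```

```bash
python3 - <<'E'
from meas import *
c=ctrl.camera("wrist"); cv2.imwrite("pics/w12.png",c["pixels"]); np.savez("w12.npz",**c)
cv2.imwrite("pics/w12z.png",cv2.resize(c["pixels"][90:260,270:370],None,fx=5,fy=3.5,interpolation=cv2.INTER_CUBIC))
E
python3 plan.py .395 .265 .35 84.3
```

```text
t 20.93 tcp [0.3959 0.2646 0.3489] ang 84.24 tilt [-0.0004 -0.0004] w 0.724 F [0.5 0.2 0.2] q6 -0.93
delta [ 0.0003 -0.0009 -0.0011] turn -0.06
```

View pics/w12.png

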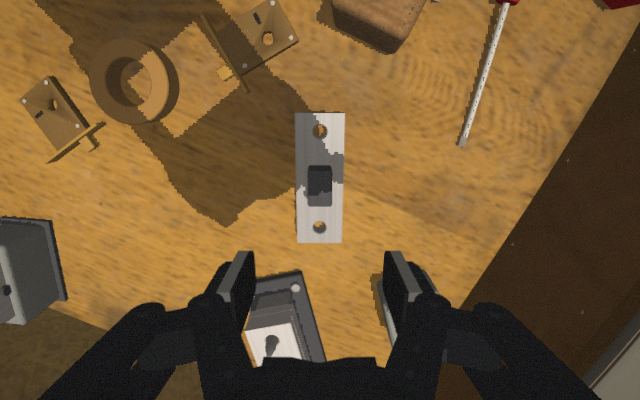

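View pics/w12z.png

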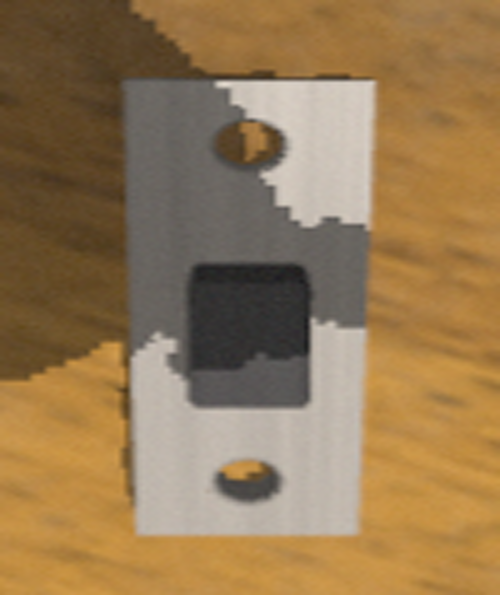

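```bash
python3 - <<'E'
from h import *
c=np.load("w12.npz"); a=onplane(c,[[320,130.6],[319.6,227.1]],.016); print(a.round(4),a.mean(0),np.degrees(np.arctan2(*(a[1]-a[0])[1::-1])))
print(onplane(c,[[270+189/5,180],[270+309/5,180]],.042))
E
```

```text
[[0.3472 0.2709 0.016 ]
 [0.4433 0.261  0.016 ]] [0.3952454  0.26592873 0.016     ] -5.868846394231715
[[0.38666318 0.2560272  0.042     ]
 [0.38876997 0.27723476 0.042     ]]
```

```bash
python3 plan.py .3952 .2653 .195 84.15
```

```text
t 20.93 tcp [0.3959 0.2646 0.3489] ang 84.24 tilt [-0.0004 -0.0004] w 0.724 F [0.5 0.2 0.2] q6 -0.93
delta [ 0.0007 -0.0007  0.1539] turn 0.09
```

{"api": "play_rows", "payload": {"deltas": [[[0.0007,-0.0005,0.05],0.1],[[0.0007,-0.0005,0.1],0.1],[[0.0007,-0.0005,0.14],0.1],[[0.0007,-0.0005,0.15],0.1],[[0.0007,-0.0005,0.15],0.1]], "gripper": 0.045}}

```text
time: 21.55
ee_pos: [0.3951, 0.2656, 0.1997]
tcp_rot: [[0.102, 0.995, -0.0], [0.995, -0.102, -0.0], [-0.0, -0.0, -1.0]]
contact_force: [0.5, -0.2, -0.1]
width: 0.53
```

```bash
python3 plan.py .3952 .2653 .195 84.15
```

```text
t 21.55 tcp [0.3951 0.2656 0.1997] ang 84.14 tilt [-0.0003 -0.0002] w 0.53 F [ 0.5 -0.2 -0.1] q6 -0.93
delta [-0.0003  0.0001  0.0047] turn -0.01
```

{"api": "play_rows", "payload": {"deltas": [[[0,0,0.003],0],[[0,0,0.003],0]]}}

```text
time: 21.8
ee_pos: [0.3948, 0.2657, 0.1972]
tcp_rot: [[0.102, 0.995, 0.001], [0.995, -0.102, 0.001], [0.001, 0.001, -1.0]]
contact_force: [-0.3, -0.6, 0.5]
width: 0.525
```

{"api": "play_rows", "payload": {"deltas": [[[0,0,0],0],[[0,0,0],0],[[0,0,0],0],[[0,0,0],0]], "gripper": 0.005, "newtons": 80}}

```text
time: 22.3
ee_pos: [0.3947, 0.2657, 0.197]
tcp_rot: [[0.102, 0.995, 0.001], [0.995, -0.102, 0.001], [0.001, 0.001, -1.0]]
contact_force: [-1.1, -0.5, 7.1]
width: 0.237
```

{"api": "play_rows", "payload": {"deltas": [[[0,0,-0.03],0],[[0,0,-0.08],0],[[0,0,-0.13],0],[[0,0,-0.14],0]]}}

```text
time: 22.8
ee_pos: [0.3946, 0.2657, 0.3394]
tcp_rot: [[0.101, 0.995, 0.004], [0.995, -0.101, 0.002], [0.003, 0.004, -1.0]]
contact_force: [0.1, 0.2, -4.8]
width: 0.236
```

```bash
python3 plan.py .5843 .21 .32 97.1
```

```text
t 22.8 tcp [0.3946 0.2657 0.3394] ang 84.18 tilt [0.0038 0.0023] w 0.236 F [ 0.1  0.2 -4.8] q6 -0.93
delta [-0.0362  0.1943  0.02  ] turn -12.92
```

{"api": "play_rows", "payload": {"deltas": [[[-0.008,0.04,0],-3],[[-0.016,0.085,0],-6],[[-0.025,0.13,0],-9.5],[[-0.034,0.175,0],-12.9],[[-0.0365,0.1948,0.02],-12.9]]}}

```text
time: 23.42
ee_pos: [0.5865, 0.2085, 0.3151]
tcp_rot: [[-0.123, 0.992, -0.0], [0.992, 0.123, -0.0], [-0.0, -0.0, -1.0]]
contact_force: [0.0, -0.3, -4.7]
width: 0.237
```

{"api": "play_rows", "payload": {"deltas": [[[0,0,0.005],0],[[0,0,0.012],0],[[0,0,0.012],0]]}}

```text
time: 23.8
ee_pos: [0.5839, 0.2097, 0.3037]
tcp_rot: [[-0.124, 0.992, -0.001], [0.992, 0.124, -0.0], [-0.0, -0.001, -1.0]]
contact_force: [0.1, 0.1, -3.4]
width: 0.235
```

```bash
python3 - <<'E'
from meas import *
c=ctrl.camera("wrist"); cv2.imwrite("pics/w13.png",c["pixels"])
im=c["pixels"]
cv2.imwrite("pics/w13y.png",cv2.resize(im[130:200,280:360],None,fx=8,fy=8,interpolation=cv2.INTER_CUBIC))
E
python3 plan.py .5843 .21 .285 97.1
```

```text
t 23.85 tcp [0.5841 0.2098 0.3043] ang 97.1 tilt [-0.      0.0001] w 0.239 F [-0.4  0.  -3.7] q6 -1.39
delta [0.0002 0.0003 0.0193] turn 0.0
```

View pics/w13.png

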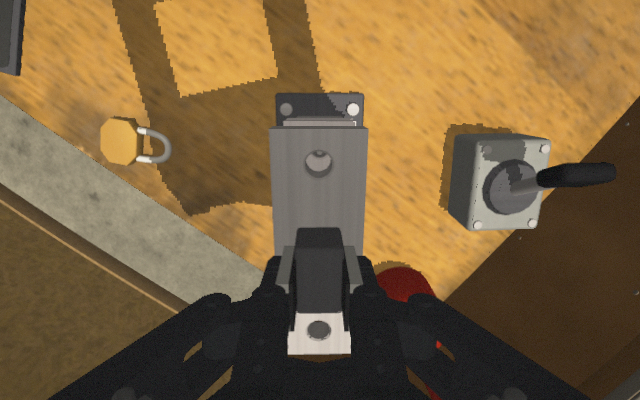

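View pics/w13y.png

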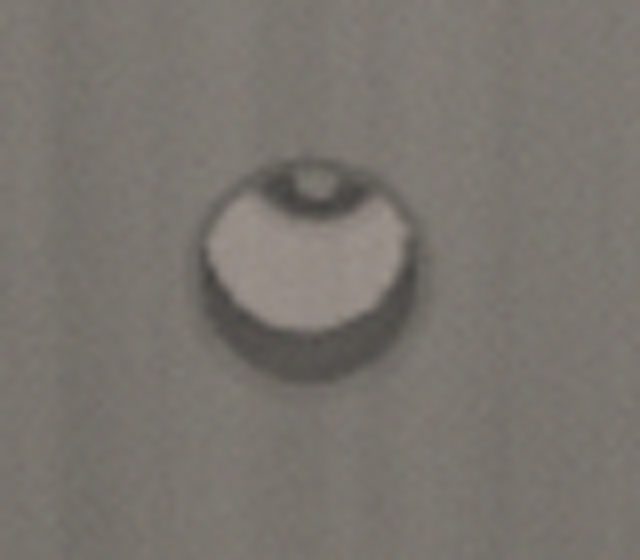

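```bash
python3 - <<'E'
from held import *
align((318.6,163.75),(320.0,152.75),.181,.2163)
print(held([[319,330]],.181))
E
```

```text
hole [ 0.0002 -0.0478  0.181 ] tip [ 0.001  -0.0473  0.2163] move tool xy by [0.0008 0.0005]
[[0.00044877 0.0484272  0.181     ]]
```

{"api": "play_rows", "payload": {"deltas": [[[0.0005,0.0005,0.008],0],[[0.0005,0.0005,0.015],0],[[0.0005,0.0005,0.021],0],[[0.0005,0.0005,0.026],0],[[0.0005,0.0005,0.03],0]]}}

```text
time: 24.48
ee_pos: [0.585, 0.21, 0.2739]
tcp_rot: [[-0.123, 0.992, -0.0], [0.992, 0.123, -0.0], [-0.0, -0.0, -1.0]]
contact_force: [0.5, 0.6, -4.3]
width: 0.24
```

```bash
python3 plan.py .5845 .2101 .263 97.1
```

```text
t 24.48 tcp [0.585  0.21   0.2739] ang 97.07 tilt [-0.0001 -0.    ] w 0.24 F [ 0.5  0.6 -4.3] q6 -1.39
delta [ 0.0001 -0.0005  0.0109] turn -0.03
```

{"api": "play_rows", "payload": {"deltas": [[[0,-0.0002,0.005],0],[[0,-0.0002,0.009],0],[[0,-0.0002,0.0105],0],[[0,-0.0002,0.011],0]]}}

```text
time: 24.98
ee_pos: [0.5848, 0.21, 0.2632]
tcp_rot: [[-0.123, 0.992, -0.0], [0.992, 0.123, -0.0], [-0.0, -0.0, -1.0]]
contact_force: [-0.6, 0.2, -2.5]
width: 0.237
```

```bash
python3 plan.py .5845 .2101 .263 97.1
```

```text
t 24.98 tcp [0.5848 0.21   0.2632] ang 97.07 tilt [-0. -0.] w 0.237 F [-0.6  0.2 -2.5] q6 -1.39
delta [ 0.0001 -0.0003  0.0002] turn -0.03
```

Load is coming off; release and look.

{"api": "play_rows", "payload": {"deltas": [[[0,0,0.0005],0],[[0,0,0.0005],0]], "gripper": 0.05}}

```text
time: 25.22
ee_pos: [0.5849, 0.2101, 0.2632]
tcp_rot: [[-0.123, 0.992, 0.001], [0.992, 0.123, 0.0], [0.0, 0.001, -1.0]]
contact_force: [0.2, 1.1, 0.1]
width: 0.586
```

{"api": "play_rows", "payload": {"deltas": [[[0,0,-0.02],0],[[0,0,-0.06],0],[[0,0,-0.1],0],[[0,0,-0.1],0]]}}

```text
time: 25.72
ee_pos: [0.585, 0.2101, 0.3683]
tcp_rot: [[-0.123, 0.992, 0.007], [0.992, 0.123, 0.002], [0.001, 0.007, -1.0]]
contact_force: [0.6, 0.9, 0.2]
width: 0.585
```

```bash
python3 - <<'E'
from meas import *
c=ctrl.camera("side"); cv2.imwrite("pics/s14.png",cv2.resize(c["pixels"][150:300,250:410],None,fx=4.5,fy=4,interpolation=cv2.INTER_CUBIC))
c=ctrl.camera("wrist"); cv2.imwrite("pics/w14.png",c["pixels"]); P=cloud(c)
print([ (n,[ (round(d['score'],2),np.round(d['centre'])) for d in ctrl.tip_of("wrist",n)]) for n in ("pressure_grip","seat")])
for v,u in [(150,330),(170,330),(215,330),(235,330)]: print(P[v,u].round(4))
E
python3 plan.py .5845 .2101 .263 97.1
```

```text
[('pressure_grip', [(0.74, array([199., 322.]))]), ('seat', [(0.64, array([151., 512.])), (0.48, array([135., 174.]))])]
[0.5467 0.2147 0.0821]
[0.5628 0.2169 0.0819]
[0.5915 0.2199 0.1082]
[0.6187 0.2244 0.0833]
t 25.93 tcp [0.5847 0.21   0.3623] ang 97.07 tilt [-0.0008 -0.0002] w 0.583 F [-0.1 -0.6 -0.5] q6 -1.39
delta [ 0.0002 -0.0001  0.0993] turn -0.03
```

View pics/s14.png

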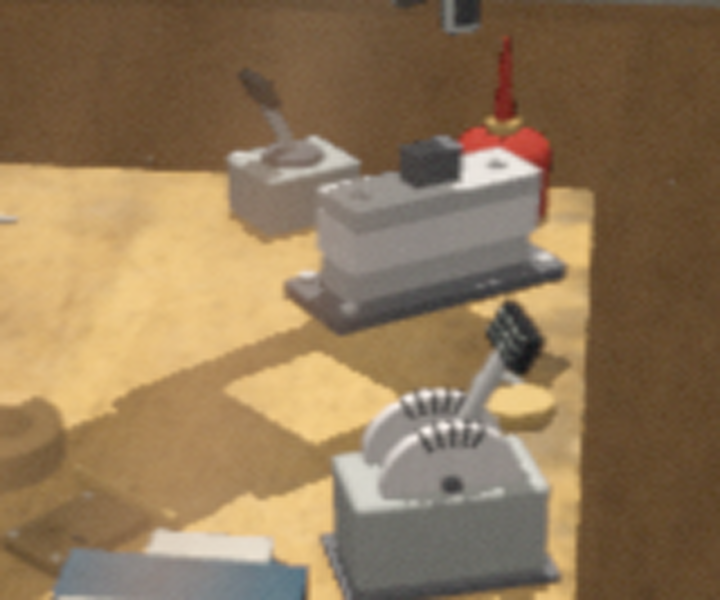

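View pics/w14.png

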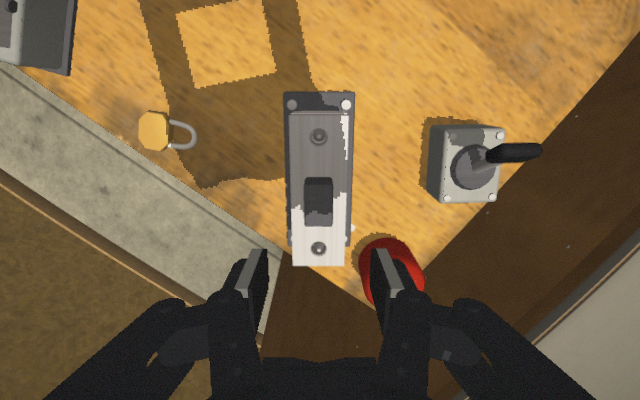

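```bash
python3 plan.py .536 -.089 .36 80.5
```

```text
t 25.93 tcp [0.5847 0.21   0.3623] ang 97.07 tilt [-0.0008 -0.0002] w 0.583 F [-0.1 -0.6 -0.5] q6 -1.39
delta [-0.2907 -0.0851  0.0024] turn 16.57
```

{"api": "play_rows", "payload": {"deltas": [[[-0.05,-0.015,0],3],[[-0.105,-0.031,0],6],[[-0.16,-0.047,0],9.5],[[-0.215,-0.063,0],13],[[-0.265,-0.078,0],16.5]], "gripper": 0, "newtons": 40}}

```text
time: 26.55
ee_pos: [0.5393, -0.0643, 0.362]
tcp_rot: [[0.166, 0.986, -0.001], [0.986, -0.166, 0.0], [-0.0, -0.001, -1.0]]
contact_force: [0.9, -0.3, -0.4]
width: -0.004
```

{"api": "play_rows", "payload": {"deltas": [[[-0.024,-0.014,0],0],[[-0.024,-0.014,0],0],[[-0.024,-0.014,0],0]]}}

```text
time: 26.92
ee_pos: [0.5224, -0.0837, 0.3623]
tcp_rot: [[0.164, 0.986, -0.001], [0.986, -0.164, 0.0], [0.0, -0.001, -1.0]]
contact_force: [0.1, -1.0, 0.1]
width: -0.001
```

```bash
python3 - <<'E'
from meas import *
c=ctrl.camera("wrist"); cv2.imwrite("pics/w15.png",c["pixels"]); np.savez("w15.npz",**c)
P=cloud(c)
np.save("P15.npy",P)
E
python3 plan.py .536 -.089 .30 80.5
```

```text
t 26.98 tcp [ 0.5226 -0.0834  0.3624] ang 80.61 tilt [-0.0005  0.0003] w 0.002 F [-0.2  0.1  0.6] q6 -1.61
delta [-0.0034  0.0142  0.0624] turn 0.11
```

View pics/w15.png

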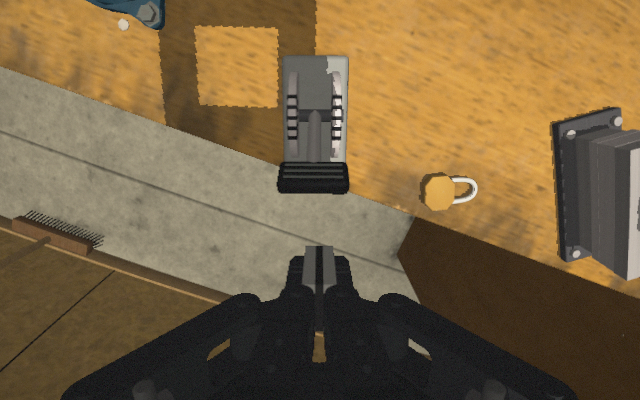

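```bash
python3 - <<'E'
from h import *
c=np.load("w15.npz"); P=np.load("P15.npy"); 
for u in (285,313,340):
    for v in (165,172,178,184,190,192): print(u,v,P[v,u].round(4))
piv=np.array([.4575,-.0765]); u=np.array([-.986,.165]); w=np.array([.165,.986])
q=P[160:196,275:352].reshape(-1,3); q=q[q[:,2]>.11]
s=(q[:,:2]-piv)@u; t=(q[:,:2]-piv)@w
print("s",np.percentile(s,[1,50,99]),"t",np.percentile(t,[1,50,99]),"z",np.percentile(q[:,2],[1,50,99]))
q=P[50:170,270:360].reshape(-1,3); q=q[(q[:,2]>.052)&(q[:,2]<.066)]; print(cv2.minAreaRect((q[:,:2]*1000).astype(np.float32)))
# back top edge row ~193 ; project model
pv=np.r_[piv,.064]
for L,o in((92,-5),(92,5),(68,5)):
    l=-.44; S=(L*np.sin(l)+o*np.cos(l))/1e3; Z=(L*np.cos(l)-o*np.sin(l))/1e3
    for tt in(-.022,.022):
        print(L,o,proj(c,pv+np.r_[S*u+tt*w,Z]))
E
```

```text
285 165 [ 0.4819 -0.0979  0.134 ]
285 172 [ 0.4854 -0.0981  0.1386]
285 178 [ 0.4875 -0.0977  0.1459]
285 184 [ 0.4906 -0.0981  0.148 ]
285 190 [ 0.4945 -0.099   0.1468]
285 192 [ 0.4957 -0.0992  0.1471]
313 165 [ 0.4848 -0.0805  0.1341]
313 172 [ 0.4879 -0.081   0.1399]
313 178 [ 0.4904 -0.0813  0.1452]
313 184 [ 0.4931 -0.0817  0.1486]
313 190 [ 0.4969 -0.0824  0.1481]
313 192 [ 0.4986 -0.0827  0.1464]
340 165 [ 0.4876 -0.0639  0.1338]
340 172 [ 0.4907 -0.0647  0.1396]
340 178 [ 0.4931 -0.0654  0.1448]
340 184 [ 0.4956 -0.066   0.1493]
340 190 [ 0.4999 -0.0665  0.1469]
340 192 [ 0.5013 -0.0666  0.1463]
s [-0.04257848 -0.03316032 -0.02594909] t [-0.02077663  0.00059588  0.02141698] z [0.12848467 0.14484887 0.14911929]
((454.65838623046875, -75.73237609863281), (54.37014389038086, 86.4687728881836), 79.90760040283203)
92 -5 [[275.82110762 194.66901102]]
92 -5 [[348.07833322 194.81180168]]
92 5 [[274.30298408 182.0072464 ]]
92 5 [[349.16079253 182.14787585]]
68 5 [[278.18408797 158.18856756]]
68 5 [[346.58487298 158.3067378 ]]
```

{"api": "play_rows", "payload": {"deltas": [[[-0.003,0.01,0],0],[[-0.003,0.01,0.03],0],[[-0.003,0.01,0.055],0],[[-0.003,0.01,0.064],0],[[-0.003,0.01,0.064],0]]}}

```text
time: 27.6
ee_pos: [0.5321, -0.0884, 0.2986]
tcp_rot: [[0.163, 0.987, -0.001], [0.987, -0.163, 0.0], [-0.0, -0.001, -1.0]]
contact_force: [-1.6, 0.6, 1.2]
width: 0.001
```

```bash
cat > lev.py <<'E'
from h import *
piv=np.array([.4575,-.0765]); u=np.array([-.986,.165]); w=np.array([.165,.986])
o=ctrl.get_obs(); d=np.asarray(o["ee_pos"])[:2]-piv
print("t",round(o["time"],2),"TCP s %.4f t %.4f z %.4f"%(d@u,d@w,o["ee_pos"][2]),"F.u %.1f"%(np.asarray(o["contact_force"])[:2]@u),np.round(o["contact_force"],1))
E
python3 lev.py;python3 - <<'E'
from meas import *
c=ctrl.camera("wrist"); cv2.imwrite("pics/w16.png",c["pixels"])
c=ctrl.camera("side"); cv2.imwrite("pics/s16.png",cv2.resize(c["pixels"][180:310,300:420],None,fx=5,fy=4.5,interpolation=cv2.INTER_CUBIC))
E
```

```text
t 27.6 TCP s -0.0755 t 0.0006 z 0.2986 F.u 1.6 [-1.6  0.6  1.2]
```

View pics/w16.png

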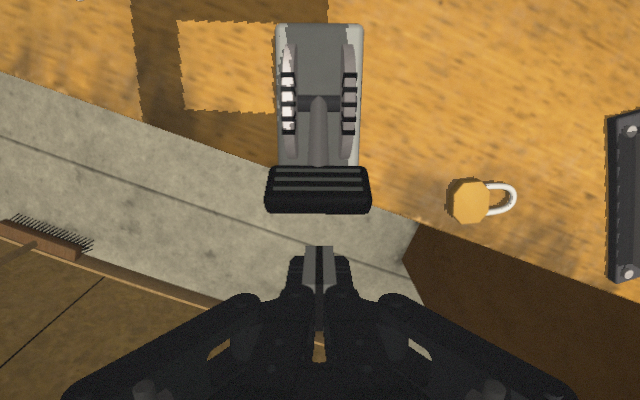

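View pics/s16.png

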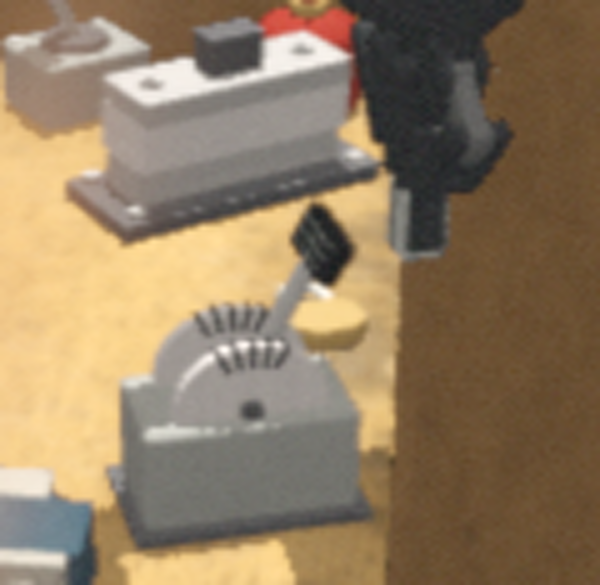

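{"api": "play_rows", "payload": {"deltas": [[[0,-0.008,0],0],[[0,-0.015,0],0],[[0,-0.02,0],0],[[0,-0.023,0],0]]}}

```text
time: 28.2
ee_pos: [0.509, -0.0848, 0.2997]
tcp_rot: [[0.164, 0.986, 0.003], [0.986, -0.164, -0.001], [-0.0, 0.003, -1.0]]
contact_force: [13.4, -2.4, 3.4]
width: 0.003
```

```bash
python3 lev.py
```

```text
t 28.2 TCP s -0.0522 t 0.0003 z 0.2997 F.u -13.6 [13.4 -2.4  3.4]
```

{"api": "play_rows", "payload": {"deltas": [[[0,-0.002,0],0],[[0,-0.004,0],0]]}}

```text
time: 28.45
ee_pos: [0.5057, -0.0843, 0.3007]
tcp_rot: [[0.164, 0.986, 0.006], [0.986, -0.164, -0.001], [-0.0, 0.006, -1.0]]
contact_force: [10.5, -1.2, 8.1]
width: 0.003
```

```bash
python3 lev.py; python3 - <<'E'
from meas import *
c=ctrl.camera("wrist"); cv2.imwrite("pics/w17.png",c["pixels"])
E
```

```text
t 28.45 TCP s -0.0488 t 0.0003 z 0.3007 F.u -10.5 [10.5 -1.2  8.1]
```

View pics/w17.png

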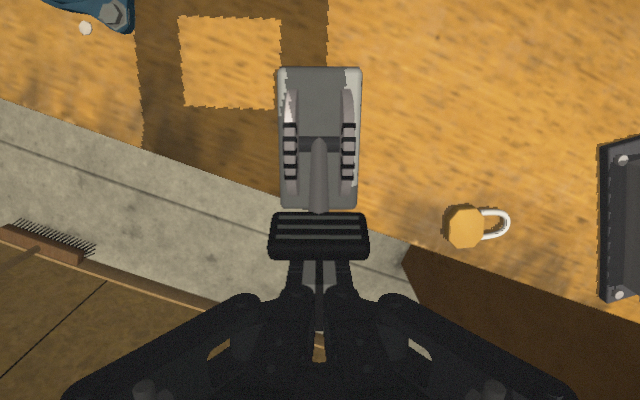

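{"api": "play_rows", "payload": {"deltas": [[[0,-0.002,0],0],[[0,-0.004,0],0],[[0,-0.005,0],0]]}}

```text
time: 28.88
ee_pos: [0.5001, -0.0833, 0.2993]
tcp_rot: [[0.164, 0.986, 0.002], [0.986, -0.164, -0.0], [-0.0, 0.002, -1.0]]
contact_force: [3.5, -1.0, 1.7]
width: 0.0
```

```bash
python3 lev.py; python3 - <<'E'
from meas import *
c=ctrl.camera("wrist"); cv2.imwrite("pics/w18.png",c["pixels"])
c=ctrl.camera("side"); cv2.imwrite("pics/s18.png",cv2.resize(c["pixels"][180:310,300:420],None,fx=5,fy=4.5,interpolation=cv2.INTER_CUBIC))
E
```

```text
t 28.88 TCP s -0.0431 t 0.0003 z 0.2993 F.u -3.6 [ 3.5 -1.   1.7]
```

View pics/w18.png

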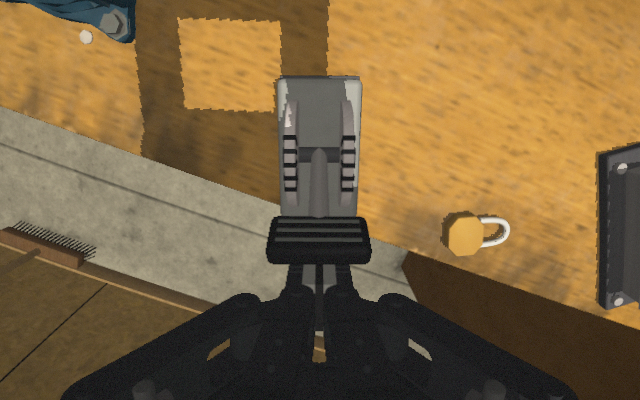

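View pics/s18.png

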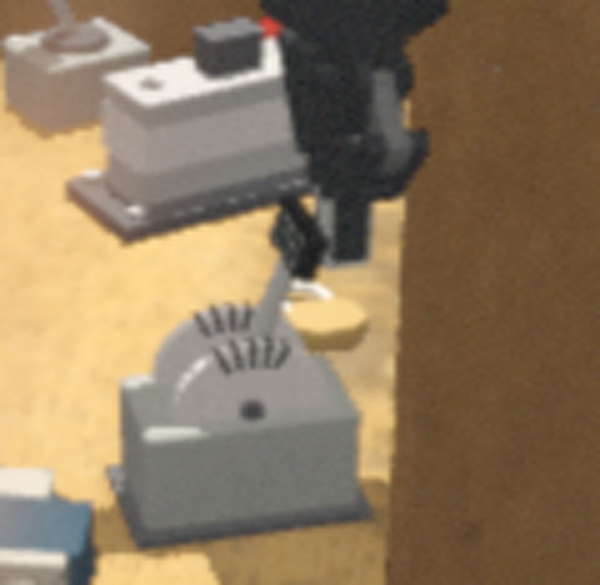

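{"api": "play_rows", "payload": {"deltas": [[[0,-0.0015,0],0],[[0,-0.003,0],0],[[0,-0.003,0],0]]}}

```text
time: 29.35
ee_pos: [0.4969, -0.0828, 0.2985]
tcp_rot: [[0.164, 0.986, -0.001], [0.986, -0.164, 0.0], [0.0, -0.001, -1.0]]
contact_force: [-0.8, -0.0, 0.3]
width: -0.002
```

```bash
cat > look.py <<'E'
import sys
from meas import *
n=sys.argv[1]
import runpy; runpy.run_path("lev.py")
c=ctrl.camera("wrist"); a=c["pixels"][40:300,220:420]; P=cloud(c)
from lev import piv,u,w
q=P[100:300,260:385].reshape(-1,3); t=(q[:,:2]-piv)@w; s=(q[:,:2]-piv)@u
c2=ctrl.camera("side"); b=c2["pixels"][180:310,300:420]
cv2.imwrite(f"pics/{n}.png",np.hstack([cv2.resize(a,(400,520)),cv2.resize(b,(400,520),interpolation=cv2.INTER_CUBIC)]))
E
python3 look.py L1
```

```text
t 29.35 TCP s -0.0399 t 0.0003 z 0.2985 F.u 0.8 [-0.8 -0.   0.3]
t 29.4 TCP s -0.0400 t 0.0003 z 0.2985 F.u 0.6 [-0.5  0.2  0.4]
```

View pics/L1.png

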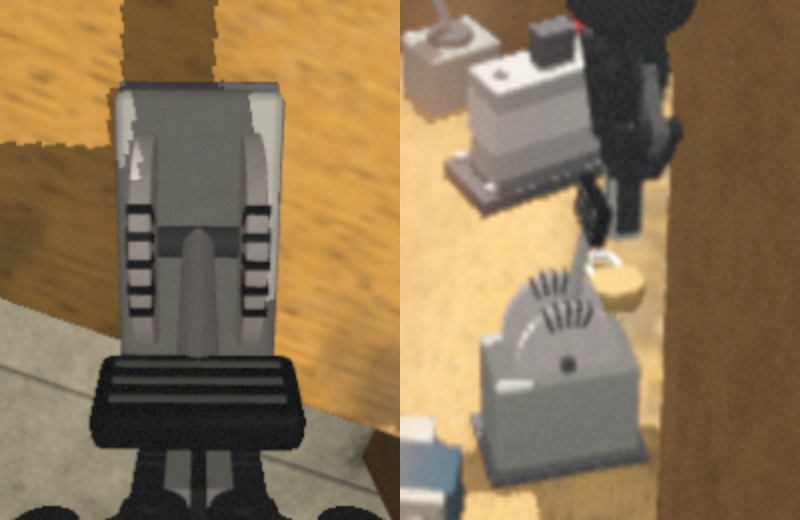

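{"api": "play_rows", "payload": {"deltas": [[[0,0,0],0],[[0,0,0],0],[[0,0,0],0]]}}

```text
time: 29.82
ee_pos: [0.4971, -0.0828, 0.2987]
tcp_rot: [[0.164, 0.986, -0.0], [0.986, -0.164, 0.0], [-0.0, -0.0, -1.0]]
contact_force: [0.3, 0.4, -0.7]
width: 0.001
```

{"api": "play_rows", "payload": {"deltas": [[[0,-0.004,0],0],[[0,-0.008,0],0],[[0,-0.011,0],0],[[0,-0.013,0],0],[[0,-0.014,0],0]]}}

```text
time: 30.45
ee_pos: [0.4833, -0.0805, 0.2992]
tcp_rot: [[0.164, 0.986, 0.001], [0.986, -0.164, -0.0], [-0.0, 0.001, -1.0]]
contact_force: [2.5, -0.7, 2.9]
width: 0.001
```

```bash
python3 look.py L2
```

```text
t 30.45 TCP s -0.0261 t 0.0003 z 0.2992 F.u -2.6 [ 2.5 -0.7  2.9]
t 30.5 TCP s -0.0259 t 0.0003 z 0.2988 F.u -1.0 [ 0.9 -0.6  1. ]
```

View pics/L2.png

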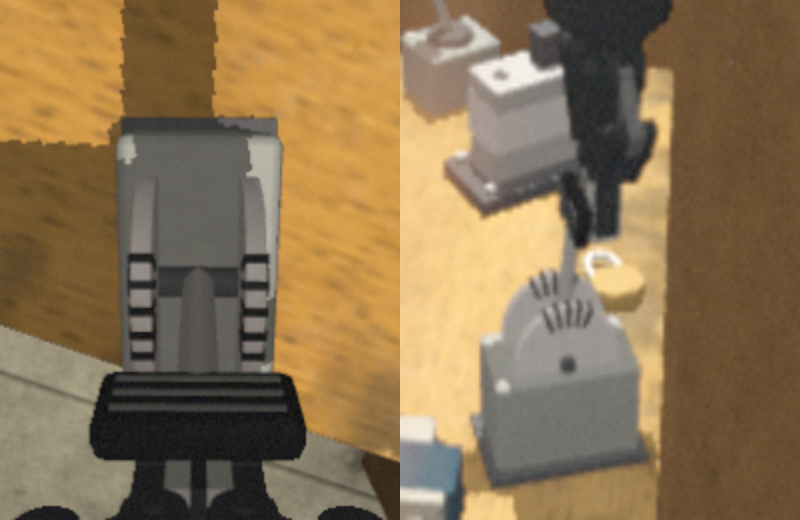

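{"api": "play_rows", "payload": {"deltas": [[[0,-0.0015,0],0],[[0,-0.003,0],0],[[0,-0.003,0],0],[[0,-0.003,0],0]]}}

```text
time: 31.05
ee_pos: [0.4803, -0.08, 0.2985]
tcp_rot: [[0.164, 0.986, -0.001], [0.986, -0.164, 0.0], [0.0, -0.001, -1.0]]
contact_force: [-0.0, -0.4, 0.6]
width: 0.003
```

```bash
python3 look.py L3
```

```text
t 31.05 TCP s -0.0230 t 0.0003 z 0.2985 F.u -0.0 [-0.  -0.4  0.6]
t 31.1 TCP s -0.0231 t 0.0003 z 0.2986 F.u -0.1 [ 0.2  0.6 -0.6]
```

View pics/L3.png

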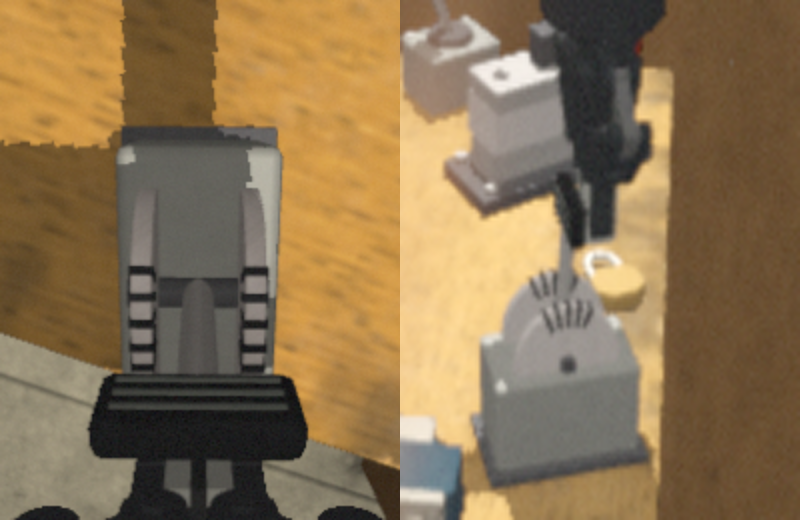

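```bash
cat > padq.py <<'E'
from h import *
from lev import piv,u,w
c=ctrl.camera("wrist"); P=cloud(c); g=c["pixels"].max(2)
pv=np.r_[piv,.064]
import itertools
best=[]
H=c["pixels"].shape
dark=(g<75)
for q in np.arange(0,.95,.02):
    l=q-.44
    pts=[]
    for L,o in itertools.product(np.linspace(70,90,7),[5]):
        for t in np.linspace(-.018,.018,7):
            S=(L*np.sin(l)+o*np.cos(l))/1e3; Z=(L*np.cos(l)-o*np.sin(l))/1e3
            pts.append(pv+np.r_[S*u+t*w,Z])
    pts=np.array(pts); px=np.round(proj(c,pts)).astype(int)
    d=(pts-c["position"])@np.asarray(c["orientation"])[:,2]
    ok=[abs(c["range_z"][y,x]-dd) for (x,y),dd in zip(px,d) if 0<=x<640 and 0<=y<400]
    best.append((np.median(ok),round(q,2)))
print("lever q fits (err,q):",[(round(float(a),4),float(b)) for a,b in sorted(best)[:4]])
E
python3 padq.py
```

```text
t 31.15 TCP s -0.0231 t 0.0003 z 0.2986 F.u 0.6 [-0.6 -0.1 -0.6]
lever q fits (err,q): [(0.001, 0.36), (0.0027, 0.38), (0.0044, 0.34), (0.0064, 0.4)]
```

```bash
sed 's/c=ctrl.camera("wrist")/c=dict(np.load("w15.npz"))/' padq.py > padq0.py; python3 padq0.py; python3 padq.py
python3 - <<'E'
from h import *
from lev import piv,u,w
c=ctrl.camera("wrist"); P=cloud(c)
for v in range(215,275,6):
    p=P[v,319]; d=p[:2]-piv; print(v,c["pixels"][v,319],(d@u).round(4),p[2].round(4))
E
```

```text
t 31.2 TCP s -0.0231 t 0.0003 z 0.2986 F.u -0.0 [ 0.2  0.7 -0.2]
lever q fits (err,q): [(0.0009, 0.0), (0.0038, 0.02), (0.0066, 0.04), (0.0101, 0.06)]
t 31.2 TCP s -0.0231 t 0.0003 z 0.2986 F.u -0.0 [ 0.2  0.7 -0.2]
lever q fits (err,q): [(0.0012, 0.36), (0.0023, 0.38), (0.0044, 0.34), (0.006, 0.4)]
t 31.25 TCP s -0.0231 t 0.0003 z 0.2987 F.u 0.1 [-0.1 -0.1 -0.3]
215 [84 88 90] 0.0003 0.122
221 [79 82 85] -0.0002 0.1289
227 [37 38 36] -0.0006 0.1351
233 [31 34 32] -0.0013 0.1401
239 [11 15 14] -0.0009 0.1473
245 [16 14 17] -0.0017 0.1514
251 [28 31 27] -0.0023 0.1554
257 [24 25 18] -0.0042 0.1567
263 [26 27 19] -0.0073 0.1558
269 [22 22 25] -0.0105 0.155
```

{"api": "play_rows", "payload": {"deltas": [[[0,0,0],0],[[0,0,0],0]]}}

```text
time: 31.55
ee_pos: [0.4804, -0.08, 0.2987]
tcp_rot: [[0.164, 0.986, -0.0], [0.986, -0.164, 0.0], [-0.0, -0.0, -1.0]]
contact_force: [0.2, 0.5, 0.5]
width: -0.0
```

```bash
python3 padq.py
```

```text
t 31.55 TCP s -0.0231 t 0.0003 z 0.2987 F.u -0.1 [0.2 0.5 0.5]
lever q fits (err,q): [(0.0012, 0.36), (0.0027, 0.38), (0.0041, 0.34), (0.0065, 0.4)]
```

```bash
sed -i 's/np.arange(0,.95,.02)/np.arange(-.2,.95,.01)/' padq.py padq0.py; python3 padq0.py; python3 padq.py
python3 - <<'E'
from h import *
from lev import piv,u,w
c=ctrl.camera("wrist"); P=cloud(c)
# front face line fit, several columns
A=[]
for x in range(290,350,4):
    for v in range(228,250): 
        p=P[v,x]; A.append([(p[:2]-piv)@u,p[2]])
A=np.array(A); print("slope ds/dz",np.polyfit(A[:,1],A[:,0],1))
c=dict(np.load("w15.npz")); P=cloud(c);A=[]
for x in range(290,340,4):
    for v in range(165,180): 
        p=P[v,x]; A.append([(p[:2]-piv)@u,p[2]])
A=np.array(A); print("q0 slope",np.polyfit(A[:,1],A[:,0],1))
E
```

```text
t 31.6 TCP s -0.0231 t 0.0003 z 0.2987 F.u -0.3 [ 0.2 -0.5  0.2]
lever q fits (err,q): [(0.0009, -0.01), (0.0009, 0.0), (0.0015, -0.02), (0.0025, 0.01)]
t 31.6 TCP s -0.0231 t 0.0003 z 0.2987 F.u -0.3 [ 0.2 -0.5  0.2]
lever q fits (err,q): [(0.0008, 0.37), (0.0013, 0.36), (0.0024, 0.35), (0.0027, 0.38)]
t 31.65 TCP s -0.0231 t 0.0003 z 0.2987 F.u 0.4 [-0.5 -0.3  0.4]
slope ds/dz [ 0.3267059  -0.04876508]
q0 slope [-0.43805129  0.03056003]
```

{"api": "play_rows", "payload": {"deltas": [[[0,-0.002,0],0],[[0,-0.004,0],0],[[0,-0.004,0],0],[[0,-0.004,0],0]]}}

```text
time: 32.2
ee_pos: [0.4764, -0.0794, 0.2987]
tcp_rot: [[0.164, 0.986, -0.0], [0.986, -0.164, -0.0], [-0.0, -0.0, -1.0]]
contact_force: [-0.9, -0.0, 0.2]
width: 0.003
```

```bash
python3 padq.py; python3 look.py L4
```

```text
t 32.2 TCP s -0.0191 t 0.0003 z 0.2987 F.u 0.9 [-0.9 -0.   0.2]
lever q fits (err,q): [(0.0007, 0.42), (0.0018, 0.43), (0.0021, 0.41), (0.0038, 0.4)]
t 32.25 TCP s -0.0191 t 0.0003 z 0.2987 F.u 0.2 [-0.3 -0.2  0.7]
t 32.3 TCP s -0.0191 t 0.0003 z 0.2987 F.u -0.2 [ 0.3  0.3 -0.7]
```

View pics/L4.png

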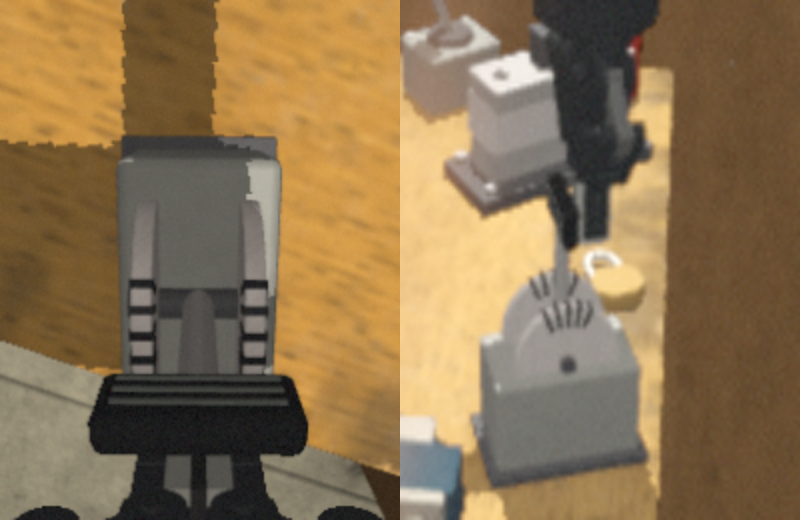

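{"api": "play_rows", "payload": {"deltas": [[[0,0.003,0],0],[[0,0.003,0.004],0],[[0,0,0.004],0],[[0,-0.004,0.004],0],[[0,-0.007,0.004],0]]}}

```text
time: 32.98
ee_pos: [0.4696, -0.0782, 0.2948]
tcp_rot: [[0.164, 0.986, 0.003], [0.986, -0.164, -0.0], [0.0, 0.003, -1.0]]
contact_force: [10.2, -1.7, -5.6]
width: 0.001
```

```bash
python3 padq.py
```

```text
t 32.98 TCP s -0.0122 t 0.0003 z 0.2948 F.u -10.3 [10.2 -1.7 -5.6]
lever q fits (err,q): [(0.0008, 0.48), (0.0019, 0.47), (0.0022, 0.49), (0.0037, 0.46)]
```

{"api": "play_rows", "payload": {"deltas": [[[0,-0.002,0],0],[[0,-0.004,0],0],[[0,-0.006,0],0],[[0,-0.007,0],0]]}}

```text
time: 33.52
ee_pos: [0.4623, -0.077, 0.2948]
tcp_rot: [[0.164, 0.986, -0.0], [0.986, -0.164, 0.0], [-0.0, -0.0, -1.0]]
contact_force: [1.2, 0.4, -0.5]
width: -0.001
```

```bash
python3 padq.py
```

```text
t 33.52 TCP s -0.0049 t 0.0003 z 0.2948 F.u -1.1 [ 1.2  0.4 -0.5]
lever q fits (err,q): [(0.0015, 0.61), (0.0018, 0.62), (0.0045, 0.6), (0.0054, 0.63)]
```

Past the half-way; nudge slightly more, back off and see where it rests.

{"api": "play_rows", "payload": {"deltas": [[[0,-0.001,0],0],[[0,-0.0015,0],0],[[0,-0.0015,0],0]]}}

```text
time: 33.95
ee_pos: [0.4611, -0.0768, 0.2947]
tcp_rot: [[0.164, 0.986, -0.0], [0.986, -0.164, -0.0], [-0.0, -0.0, -1.0]]
contact_force: [-0.9, -0.6, 0.4]
width: 0.0
```

{"api": "play_rows", "payload": {"deltas": [[[0,0.004,0],0],[[0,0.012,0],0],[[0,0.025,0],0],[[0,0.04,0],0]]}}

```text
time: 34.45
ee_pos: [0.5017, -0.0836, 0.2946]
tcp_rot: [[0.164, 0.986, -0.0], [0.986, -0.164, 0.0], [0.0, -0.0, -1.0]]
contact_force: [1.0, 0.3, 0.4]
width: 0.002
```

```bash
python3 padq.py; python3 look.py L5
```

```text
t 34.45 TCP s -0.0447 t 0.0003 z 0.2946 F.u -1.0 [1.  0.3 0.4]
lever q fits (err,q): [(0.01, 0.53), (0.0108, 0.54), (0.0109, 0.56), (0.0112, 0.58)]
t 34.5 TCP s -0.0459 t 0.0003 z 0.2946 F.u 0.8 [-0.7  0.4 -0.4]
t 34.55 TCP s -0.0450 t 0.0003 z 0.2944 F.u -0.2 [ 0.2 -0.  -0.1]
```

View pics/L5.png

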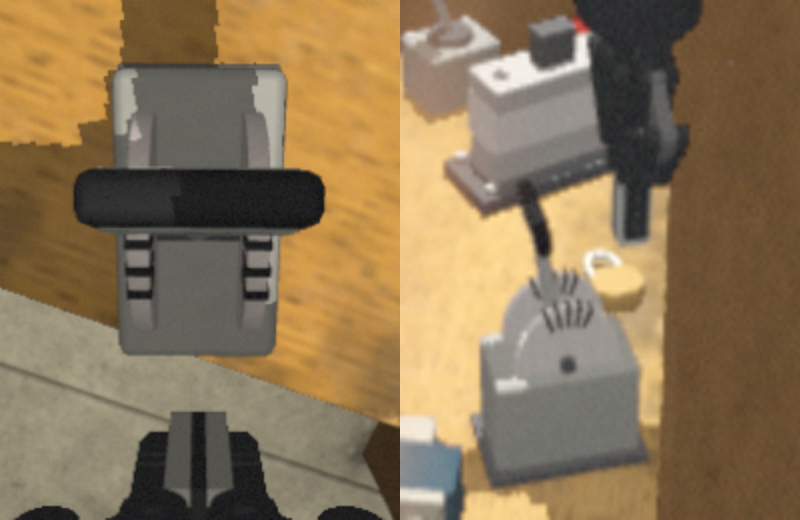

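```bash
sed 's/itertools.product(np.linspace(70,90,7),\[5\])/itertools.product([92],np.linspace(-3,3,5))/' padq.py > padq2.py; python3 padq2.py
python3 - <<'E'
from h import *
from lev import piv,u,w
c=ctrl.camera("wrist"); P=cloud(c)
q=P.reshape(-1,3); d=q[:,:2]-piv; m=(q[:,2]>.135)&(q[:,2]<.17)&(abs(d@w)<.018)&(abs(d@u)<.06)
s=(d@u)[m]; print(m.sum(),np.percentile(s,[2,50,98]).round(4),np.percentile(q[m,2],[2,50,98]).round(4))
for l in(.15,.2,.22,.25): print(l+.44,[(92*np.sin(l)+o*np.cos(l)).round(1) for o in(-5,0,5)])
E
```

```text
t 34.6 TCP s -0.0444 t 0.0003 z 0.2943 F.u -1.0 [ 1.   0.2 -0.8]
lever q fits (err,q): [(0.0004, 0.64), (0.0005, 0.63), (0.0006, 0.66), (0.0007, 0.65)]
t 34.65 TCP s -0.0439 t 0.0003 z 0.2943 F.u -0.1 [-0.  -0.6  0.1]
7004 [-0.0507 -0.0306  0.0228] [0.1372 0.1539 0.1694]
0.59 [np.float64(8.8), np.float64(13.7), np.float64(18.7)]
0.64 [np.float64(13.4), np.float64(18.3), np.float64(23.2)]
0.66 [np.float64(15.2), np.float64(20.1), np.float64(25.0)]
0.69 [np.float64(17.9), np.float64(22.8), np.float64(27.6)]
```

```bash
python3 - <<'E'
import numpy as np
P=np.load("top0.npz")["P"].reshape(-1,3)
m=(P[:,2]>.13)&(P[:,2]<.2)&(P[:,0]>.42)&(P[:,0]<.66)
for x in np.arange(.42,.66,.03):
    k=m&(abs(P[:,0]-x)<.015)&(P[:,1]>.3); print(round(x,2),P[k,1].min().round(3) if k.any() else None)
E
python3 plan.py .4817 .339 .36 98.9
```

```text
0.42 0.492
0.45 0.476
0.48 0.46
0.51 0.443
0.54 0.426
0.57 0.408
0.6 0.39
0.63 0.372
0.66 0.364
t 34.7 tcp [ 0.5006 -0.0834  0.2944] ang 80.57 tilt [-0.0007  0.0001] w 0.0 F [0.9 0.6 0.4] q6 -1.62
delta [ 0.4136 -0.0879 -0.0655] turn -18.33
```

{"api": "play_rows", "payload": {"deltas": [[[0,0.004,-0.045],0],[[0.025,0,-0.075],-2],[[0.08,-0.015,-0.075],-6],[[0.135,-0.03,-0.075],-10],[[0.19,-0.042,-0.075],-14]]}}

```text
time: 35.33
ee_pos: [0.4894, 0.1125, 0.3701]
tcp_rot: [[-0.082, 0.997, 0.001], [0.997, 0.082, 0.0], [0.0, 0.001, -1.0]]
contact_force: [1.4, -0.2, -0.3]
width: -0.002
```

```bash
python3 plan.py .4817 .339 .36 98.9
```

```text
t 35.33 tcp [0.4894 0.1125 0.3701] ang 94.68 tilt [0.0009 0.0002] w -0.002 F [ 1.4 -0.2 -0.3] q6 -1.48
delta [0.2264 0.0108 0.0101] turn -4.22
```

{"api": "play_rows", "payload": {"deltas": [[[0.055,0.003,0],-1],[[0.11,0.005,0],-2.5],[[0.165,0.008,0],-4.2],[[0.21,0.01,0.01],-4.2],[[0.2264,0.011,0.01],-4.2]]}}

```text
time: 35.95
ee_pos: [0.4825, 0.3393, 0.3587]
tcp_rot: [[-0.154, 0.988, -0.001], [0.988, 0.154, -0.001], [-0.0, -0.001, -1.0]]
contact_force: [-0.4, -0.1, 0.8]
width: 0.0
```

{"api": "play_rows", "payload": {"deltas": [[[0,0,0],0],[[0,0,0],0]]}}

```text
time: 36.2
ee_pos: [0.4833, 0.3365, 0.3602]
tcp_rot: [[-0.152, 0.988, 0.0], [0.988, 0.152, 0.0], [-0.0, 0.001, -1.0]]
contact_force: [-0.3, 0.3, -0.8]
width: -0.002
```

```bash
cat > tog.py <<'E'
from h import *
piv=np.array([.551,.350]); u=np.array([.988,.155]); w=np.array([-.155,.988])
o=ctrl.get_obs(); d=np.asarray(o["ee_pos"])[:2]-piv
print("t",round(o["time"],2),"TCP s %.4f t %.4f z %.4f"%(d@u,d@w,o["ee_pos"][2]),"F.u %.1f"%(np.asarray(o["contact_force"])[:2]@u),np.round(o["contact_force"],1))
E
python3 tog.py; python3 plan.py .4817 .339 .268 98.9; python3 - <<'E'
from h import *
c=ctrl.camera("wrist"); cv2.imwrite("pics/w20.png",c["pixels"])
c=ctrl.camera("side"); cv2.imwrite("pics/s20.png",c["pixels"])
cv2.imwrite("pics/s20z.png",cv2.resize(c["pixels"][150:290,260:420],None,fx=4.5,fy=4,interpolation=cv2.INTER_CUBIC))
E
```

```text
t 36.2 TCP s -0.0689 t -0.0029 z 0.3602 F.u -0.2 [-0.3  0.3 -0.8]
t 36.2 tcp [0.4833 0.3365 0.3602] ang 98.73 tilt [0.0005 0.0001] w -0.002 F [-0.3  0.3 -0.8] q6 -1.16
delta [ 0.0027 -0.0013  0.0922] turn -0.17
```

View pics/w20.png

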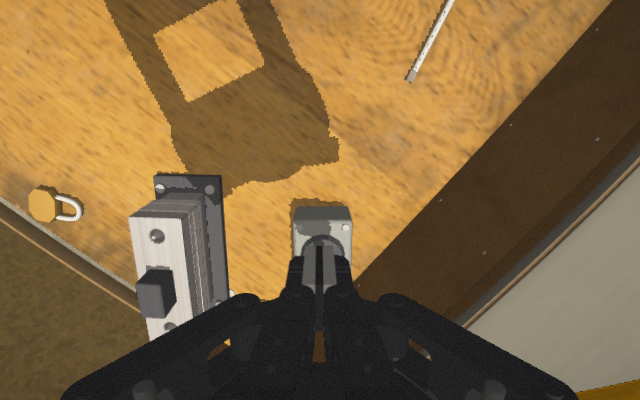

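View pics/s20z.png

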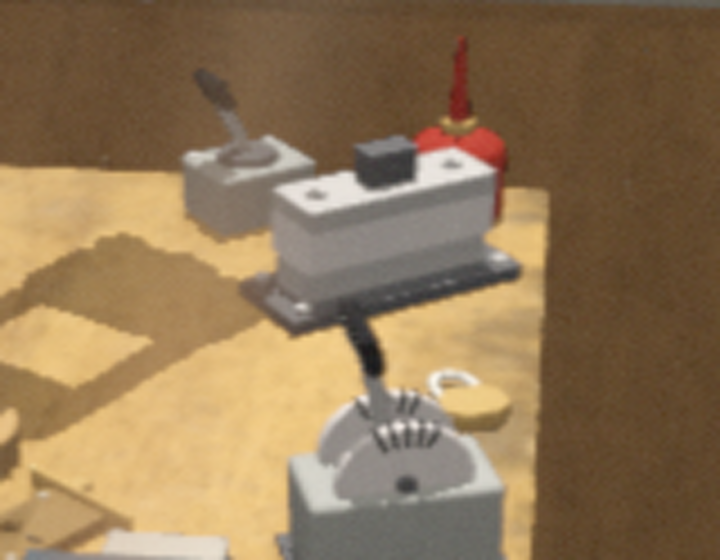

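{"api": "play_rows", "payload": {"deltas": [[[0.002,-0.002,0.03],0],[[0.002,-0.002,0.065],0],[[0.002,-0.002,0.09],0],[[0.002,-0.002,0.093],0]]}}

```text
time: 36.8
ee_pos: [0.4809, 0.3383, 0.2654]
tcp_rot: [[-0.152, 0.988, -0.002], [0.988, 0.152, -0.001], [-0.001, -0.002, -1.0]]
contact_force: [-0.6, -0.9, 0.0]
width: -0.003
```

{"api": "play_rows", "payload": {"deltas": [[[0,0.01,0],0],[[0,0.018,0],0],[[0,0.023,0],0],[[0,0.026,0],0]]}}

```text
time: 37.3
ee_pos: [0.507, 0.3432, 0.267]
tcp_rot: [[-0.152, 0.988, 0.0], [0.988, 0.152, 0.0], [0.0, 0.0, -1.0]]
contact_force: [-6.3, -1.3, 1.6]
width: 0.0
```

```bash
python3 tog.py;  python3 - <<'E'
from h import *
c=ctrl.camera("side"); cv2.imwrite("pics/s21z.png",cv2.resize(c["pixels"][150:290,260:420],None,fx=4.5,fy=4,interpolation=cv2.INTER_CUBIC))
E
```

```text
t 37.3 TCP s -0.0445 t 0.0001 z 0.2670 F.u -6.4 [-6.3 -1.3  1.6]
```

View pics/s21z.png

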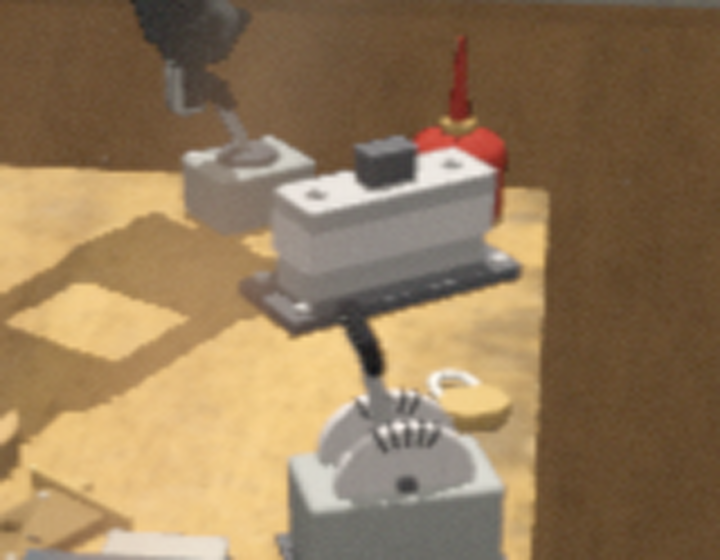

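Contact as predicted. Push through dead centre.

{"api": "play_rows", "payload": {"deltas": [[[0,0.005,0],0],[[0,0.011,0],0],[[0,0.017,0],0],[[0,0.023,0],0],[[0,0.028,0],0]]}}

```text
time: 37.98
ee_pos: [0.5346, 0.3474, 0.2667]
tcp_rot: [[-0.152, 0.988, 0.0], [0.988, 0.152, 0.0], [-0.0, 0.0, -1.0]]
contact_force: [-0.6, 0.2, -0.3]
width: -0.003
```

```bash
python3 tog.py
```

```text
t 37.98 TCP s -0.0166 t 0.0000 z 0.2667 F.u -0.6 [-0.6  0.2 -0.3]
```

{"api": "play_rows", "payload": {"deltas": [[[0,0.003,0],0],[[0,0.006,0],0],[[0,0.008,0],0]]}}

```text
time: 38.35
ee_pos: [0.5424, 0.3486, 0.2666]
tcp_rot: [[-0.152, 0.988, -0.0], [0.988, 0.152, -0.0], [-0.0, -0.0, -1.0]]
contact_force: [-0.4, -0.1, 0.2]
width: 0.003
```

```bash
python3 tog.py;  python3 - <<'E'
from h import *
c=ctrl.camera("side"); cv2.imwrite("pics/s22z.png",cv2.resize(c["pixels"][150:290,260:420],None,fx=4.5,fy=4,interpolation=cv2.INTER_CUBIC))
E
```

```text
t 38.35 TCP s -0.0087 t -0.0001 z 0.2666 F.u -0.4 [-0.4 -0.1  0.2]
```

View pics/s22z.png

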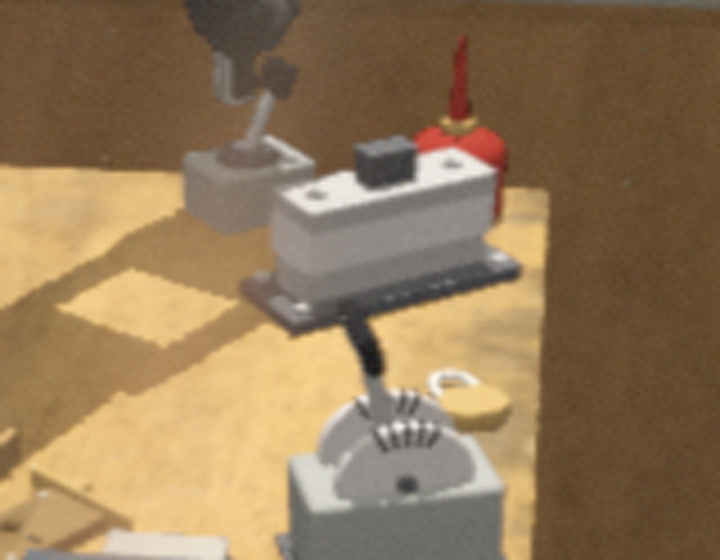

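{"api": "play_rows", "payload": {"deltas": [[[0,-0.02,0],0],[[0,-0.04,-0.02],0],[[0,-0.05,-0.07],0],[[0,-0.05,-0.13],0],[[0,-0.05,-0.15],0]]}}

```text
time: 39.02
ee_pos: [0.4925, 0.3409, 0.4212]
tcp_rot: [[-0.153, 0.988, 0.005], [0.988, 0.153, 0.003], [0.002, 0.005, -1.0]]
contact_force: [0.4, 0.0, -0.1]
width: 0.001
```

{"api": "play_rows", "payload": {"deltas": [[[0.03,-0.03,0],0],[[0.07,-0.06,0],0],[[0.11,-0.09,0],0],[[0.15,-0.12,0],0],[[0.19,-0.14,0],0]]}}

```text
time: 39.65
ee_pos: [0.324, 0.5084, 0.4163]
tcp_rot: [[-0.153, 0.988, -0.0], [0.988, 0.153, -0.0], [-0.0, -0.0, -1.0]]
contact_force: [0.6, -0.2, -0.1]
width: 0.004
```

{"api": "play_rows", "payload": {"deltas": [[[0.03,0,0],0],[[0.06,0,0],0],[[0.08,0,0],0],[[0.08,0,0],0]]}}

```text
time: 40.15
ee_pos: [0.3132, 0.5873, 0.4158]
tcp_rot: [[-0.153, 0.988, -0.001], [0.988, 0.153, -0.001], [-0.001, -0.001, -1.0]]
contact_force: [-0.3, -0.1, 0.2]
width: -0.003
```

```bash
python3 - <<'E'
from h import *
print(ctrl.get_obs()["ee_pos"],ctrl.get_obs()["contact_force"])
c=ctrl.camera("side"); a=cv2.resize(c["pixels"][150:290,260:420],(780,300),interpolation=cv2.INTER_CUBIC)
t=ctrl.camera("top"); b=cv2.resize(t["pixels"][90:240,200:470],(780,300),interpolation=cv2.INTER_CUBIC)
cv2.imwrite("pics/fin.png",np.vstack([a,b]))
P=cloud(t).reshape(-1,3)
def st(n,piv,u,w,zl,zh,ww):
    d=P[:,:2]-piv; m=(P[:,2]>zl)&(P[:,2]<zh)&(abs(d@w)<ww)&(abs(d@u)<.06)
    q=P[m]; print(n,m.sum(),((q[:,:2]-piv)@u).mean().round(4) if m.any() else None, q[:,2].mean().round(4) if m.any() else None)
st("lever pad",np.array([.4575,-.0765]),np.array([-.986,.165]),np.array([.165,.986]),.125,.18,.03)
st("toggle",np.array([.551,.35]),np.array([.988,.155]),np.array([-.155,.988]),.085,.14,.03)
m=(P[:,2]>.095)&(P[:,2]<.12)&(np.hypot(P[:,0]-.584,P[:,1]-.21)<.04); print("grip",cv2.minAreaRect((P[m,:2]*1000).astype(np.float32)),P[m,2].mean())
m=(P[:,2]>.075)&(P[:,2]<.09)&(np.hypot(P[:,0]-.584,P[:,1]-.21)<.08); print("plate",cv2.minAreaRect((P[m,:2]*1000).astype(np.float32)),P[m,2].mean())
A=np.c_[P[m,:2],np.ones(m.sum())]; print("tilt",np.linalg.lstsq(A,P[m,2],rcond=None)[0][:2])
E
```

```text
[0.31317171 0.58726191 0.41576035] [-0.33942066 -0.1131795   0.22646988]
lever pad 161 0.0164 0.1494
toggle 165 0.0216 0.1088
grip ((585.1211547851562, 209.18386840820312), (34.01640319824219, 21.869535446166992), 6.955625534057617) 0.10638553967074695
plate ((585.4150390625, 209.41307067871094), (130.26882934570312, 46.29500198364258), 6.884178638458252) 0.08082234480789333
tilt [-0.00029642  0.00563528]
```

View pics/fin.png

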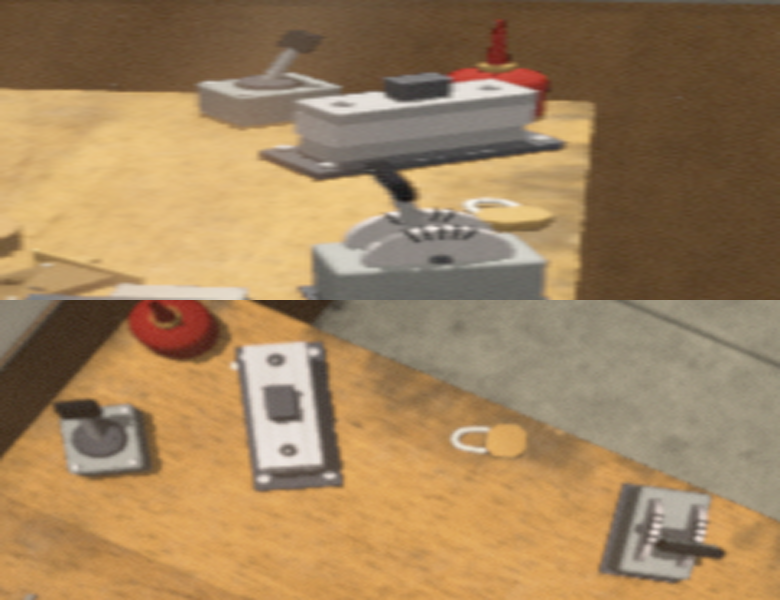

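```bash
sed 's/ctrl.camera("wrist")/ctrl.camera("top")/; s/itertools.product(np.linspace(70,90,7),\[5\])/itertools.product([92],np.linspace(-4,4,5))/' padq.py > padq3.py; python3 padq3.py
python3 - <<'E'
from h import *
t=ctrl.camera("top")
for q in (.44,.55,.59,.63,.66,.70,.77):
    l=q-.44; u=np.array([-.986,.165]); w=np.array([.165,.986]); out=[]
    for L,o in((92,-5),(92,5)):
        S=(L*np.sin(l)+o*np.cos(l))/1e3; Z=(L*np.cos(l)-o*np.sin(l))/1e3
        out.append(proj(t,np.r_[np.array([.4575,-.0765])+S*u,.064+Z])[0].round(1))
    print(q,out)
g=t["pixels"].max(2); print([(v,int(g[v,438])) for v in range(168,188)])
E
```

```text
t 40.25 TCP s 0.2513 t 0.6296 z 0.4164 F.u 0.4 [-0.4  0.   0.4]
lever q fits (err,q): [(0.0017, 0.64), (0.0018, 0.66), (0.0019, 0.63), (0.0019, 0.62)]
0.44 [array([441.9, 202.9]), array([441., 208.])]
0.55 [array([441. , 208.1]), array([439.9, 213.1])]
0.59 [array([440.6, 209.9]), array([439.5, 215. ])]
0.63 [array([440.2, 211.8]), array([439.1, 216.8])]
0.66 [array([439.9, 213.2]), array([438.7, 218.2])]
0.7 [array([439.5, 215.1]), array([438.3, 220. ])]
0.77 [array([438.7, 218.3]), array([437.4, 223. ])]
[(168, 155), (169, 155), (170, 153), (171, 152), (172, 155), (173, 157), (174, 153), (175, 153), (176, 151), (177, 154), (178, 158), (179, 159), (180, 155), (181, 147), (182, 155), (183, 159), (184, 153), (185, 150), (186, 160), (187, 177)]
```

Both the top and wrist cameras put the lever at about 0.64, which is notch 3. I'm handing in.

```bash
python3 -c "
from workcell import ctrl
print(ctrl.job_done()); print(ctrl.get_obs()['time'])"
```

```text
the job is handed in; nothing more can be done
None
the job is handed in; nothing more can be done
```

I handed the job in at about 40 s of the 210 s allowed; no verdict was reported. All three backplates found on the bench are stacked over both pins, with the pressure plate on top. The lever went one notch at a time to notch 3, and then the toggle was flipped over.

**Last checks from the cameras:**
- **Pack:** The pressure plate is centred within about 1.5 mm of the seat. It lies about 0.2° off the seat's direction, is level to about 0.006 rad, and its top is at 81–82 mm against 82 mm expected.
- **Lever:** Two cameras put it at about 0.64 rad, with 0.59 to 0.73 allowed.
- **Toggle:** The paddle sits about 22 mm past the pivot, which fits fully over (23 mm). I measured its position only, not its angle.
- **Padlock and arm:** The padlock looks untouched and was never approached. The arm stands clear of everything.

**Doubtful points:**
- **Notch 2:** The first push left the lever still at about 0.36 rad, just short of the 0.37 needed. I pushed on until it rested at about 0.42 with no force on it.
- **Notch 1:** I judged its rest from the force dropping to zero, a picture, and the finger position, which implies at least 0.175 rad. I did not measure the angle directly.

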